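# Fish the washer out from under the drying shelf

## Task

A brass washer has rolled under the low slatted drying shelf. Take the hooked turning tool from its board, reach in under the shelf's open front, set the tip down on the plaster behind the washer and draw the washer out along the plaster until all of it is clear of the shelf's front edge and lies flat on the slab; then lay the tool back flat on its board and let go. Only a light touch of the steel on the plaster (it chips and spoils the clay), no knocks against the shelf, and leave the bone-dry bowl and cup on it and the glaze jar as they stand.

Things in the scene. Friction and masses are not known exactly. Their poses are not given: they have to be found in the camera images.
- tool: Hooked turning tool lying flat on the board, 0.1 kg: red wooden handle 110 long x 22 wide x 22 mm high, brass ferrule, then a springy steel blade 18 wide x 2 mm thick, 14 to 16 mm above the underside, ending in a lip bent down. Origin: centre of the handle's underside; x along the tool towards the blade, z up. Lying level, the handle's underside is as low as the lip: in use raise the handle end
- tip (a point): Middle of the lower edge of the tool's lip, 243 mm ahead of the tool's origin along its x, level with the handle's underside. The lip is 36 mm wide, 2.5 mm thick, 15 mm deep, splayed 8 degrees outwards (foot farther out): it stands square with the handle end raised 8 degrees. The blade flexes up and down at its root, 62 mm ahead of the origin: 2 N per mm at the lip (held, about 1 N per mm)
- washer: Brass washer lying flat, 32 mm outside, 14 mm hole, 4 mm thick, about 20 g. Origin: centre of its underside. Starts under the shelf, on the plaster; glimpsed between the slats
- slab: White plaster slab, fixed, 300 mm along x, 420 along y, 40 high at the rim. Origin: centre of its underside. Worn into two hollows up to about 10 mm deep: the washer lies in one under the shelf, the other is at the shelf's front; between them, under the shelf, a ridge about rim high. The wear is not measured: feel it. The steel tip scores the soft plaster above about 6 N; 2 N keeps the lip down
- rack: Low slatted wooden drying shelf, fixed, straddling the slab: 364 mm along its x, 200 mm deep along y; open front towards -y (front edge at y = -100 mm), 18 mm end panels at x = +-173 mm. Slats' underside 95 mm, top 107 mm above the bench (55 mm of room over the slab's rim). Origin: centre of its footprint, on the bench. Knocks above about 8 N would crack the ware
- board: Wooden ware board, fixed, 360 mm along its x, 220 mm along its y, 12 mm thick; the tool's place. Origin: centre of its underside, on the bench
- bowl: Grey unfired clay bowl standing on the shelf, 100 mm across, 50 mm high. Origin: centre of its underside. Must not be shifted
- cup: Grey unfired clay cup standing on the shelf, 72 mm across, 80 mm high. Origin: centre of its underside. Must not be shifted
- jar: White glaze jar with an orange lid standing on the bench, 64 mm across, 85 mm high. Origin: centre of its underside. Leave it where it stands

How it is judged:
By the outcome, as a careful person would: the job done as asked, in the order asked, and still so for the second after the job is handed in, with the robot touching nothing.
It also fails if it takes over 72 s, if anything falls off the work surface, if the arm or the gripper's body presses on something with over 40 N, if the wrist force passes 120 N, or if a joint passes its speed limit or range.

## Robot

A 6-joint arm with a two-finger parallel gripper is mounted at the origin on the work surface. World frame = base frame: x ahead of the robot, y to its left, z up, the work surface at z = 0. Lengths are in m, angles in rad, forces in N, time in s.
With the tool pointing down it reaches from about 0.35 to 0.775 m from the base axis. Payload 5.5 kg.
Tool frame: the origin (TCP) lies midway between the tips of the shut fingers; the grasp point (between the pads) lies 19 mm behind it; z points along the fingers, y is the line along which they close (so a half turn about z gives the same grasp; the last joint's range is limited). The gripper opens to 85 mm and grips with 20 to 120 N. Pads are 22 mm wide; open, the fingers measure 114 mm over their backs; the gripper's body (76 mm by 85 mm) begins 54 mm behind the grasp point. The pads swing forward as they close: fully open they stand 13 mm farther back than shut.
Start: joints at [-1.249, 0.313, 0.046, 1.304, 0, 1.431], TCP at [0.256, -0.515, 0.231] pointing down, gripper open.
Joint ranges: [-2.76, 2.76], [-0.86, 1.69], [-1.03, 1.26], [-2.2, 2.34], [-1.47, 1.5], [-3.14, 3.14]. Speed limits (rad/s): [2.57, 2.57, 3.14, 3.14, 3.14, 3.14].

## Interface

Orientations are given as a unit quaternion [w, x, y, z].
In Python, from workcell import env gives the robot as it stands. The module is installed in compiled form; this text tells all that it offers.
- The arm moves only by the tool carry_out, never from a script. Its argument "series" is a list of rows, each an object with "delta_rot": the turn, a rotation vector about the world's x, y, z normalised to -1 to 1, where 1 is 0.1 rad, a list of three; "travel": the shift along the world's x, y, z normalised to -1 to 1, where 1 is 0.025 m, a list of three; "fingers": the closure, from -1 (fully open) to 1 (shut). In form: [{"delta_rot": [ax, ay, az], "travel": [tx, ty, tz], "fingers": fingers}, ...]. A call has 1 to 5 rows; each row shifts and turns the commanded pose from where the row before left it; what a row does not reach is not made up. A row lasts 1/8 s, in which the tool goes at most 62.5 mm and 10.7 degrees, less where a joint would pass 70% of its speed; a pose out of reach is approached as far as the arm can. A call with a number of a shift or a turn outside -1 to 1 is refused whole. A call with a gripper value outside its range is refused whole. The fingers move at their own pace and stop on an object; "squeeze" is the grip in N (left out, the last holds). Time passes only in rows, so rows that do not move let the fingers close. It gives the time, the measured TCP pose, the force, the opening and the grip force at its end, in the units of the state.
- env.get_state(): the state, without advancing time (a new reading comes with each control period).
- env.read_camera(name): name is "side" or "top"; returns a dict with "color" (384x512x3 uint8, red, green, blue), "fx", "fy", "cx", "cy" (pixels), "world_from_camera" (4x4, takes a point from camera to world coordinates). Camera axes: x right, y up, looking along -z (the intrinsics and any distortion apply to the point x, -y, -z); pixel columns grow to the right and rows downward; lengths in m; the calibration is good to about 2 mm. A picture is of the moment at which its call begins. There is no depth.
- env.hand_in(): hands the job in; it is judged then, once.
The state is a dict: "clock": time; "joint_pos": joint angles; "qvel": joint speeds; "tau": joint torques, N m; "tcp_pos": TCP position; "orientation": TCP orientation; "wrist_force": force on the tool from outside, world axes, zero at the start; "ft_torque": the same for the moment, N m; "finger_gap": finger opening in m; "grip_force": force on a finger pad.
Only numpy, scipy, OpenCV 4.12 (cv2) and the standard library are available. Lean on these libraries where they do the work, as an engineer would, in place of code of your own. Each camera call takes 0.05 s, during which the arm holds its last target. There are 200 camera calls.

## Working session

There is one attempt and no reset: what is moved stays moved. The work goes in short steps, Python scripts to look and compute and a tool call to move; the robot and the scene stay as the last step left them, time stands still between calls to the robot, and variables do not carry over. Pictures are saved under pics/ and viewed, at most 10 in all, crops included, and the job is handed in when it is done.

Besides the shell and the picture viewer there is one more tool, called by a JSON object that holds its "api" and its "payload", one argument or row to a line. carry_out: Moves the arm, as the interface text tells. Its arguments: {"type":"object","properties":{"series":{"type":"array","items":{"type":"object","properties":{"delta_rot":{"type":"array","items":{"type":"number"}},"travel":{"type":"array","items":{"type":"number"}},"fingers":{"type":"number"}}}},"squeeze":{"type":"number"}},"required":["series"]}

```bash
mkdir -p pics; python3 - <<'E'
from workcell import env
import cv2,numpy as np
for n in("top","side"):
    r=env.read_camera(n);cv2.imwrite(f"pics/{n}0.png",cv2.cvtColor(r["color"],cv2.COLOR_RGB2BGR))
    print(n,{k:v for k,v in r.items() if k!="color"})
print(env.get_state())
E
```

```text
top {'fx': 360.8818316667112, 'fy': 360.8818316667112, 'cx': 255.98710711314246, 'cy': 194.53755601907943, 'world_from_camera': array([[ 0.01452839,  0.99468022, -0.10198129,  0.5006826 ],
       [-0.99959237,  0.01695518,  0.02297007,  0.03987642],
       [ 0.02457698,  0.101606  ,  0.99452109,  1.05639785],
       [ 0.        ,  0.        ,  0.        ,  1.        ]])}
side {'fx': 375.88278962756317, 'fy': 375.88278962756317, 'cx': 256.0467631621063, 'cy': 182.9069292308599, 'world_from_camera': array([[-0.7980015 ,  0.44873426, -0.40228245,  0.11129001],
       [-0.6024731 , -0.61042817,  0.51420192,  0.64656417],
       [-0.01482453,  0.65269825,  0.75747292,  0.97233121],
       [ 0.        ,  0.        ,  0.        ,  1.        ]])}
{'clock': 0.1, 'joint_pos': array([-1.24863072e+00,  3.13930319e-01,  4.50878167e-02,  1.30365493e+00,
        3.10893566e-05,  1.43122070e+00]), 'qvel': array([-0.00086327, -0.00209196,  0.00193209, -0.00065456, -0.00019304,
        0.00072057]), 'tau': array([ 1.86165256e-03, -4.81728566e+01,  2.99241972e+01,  1.28939934e-02,
       -1.44328078e-04, -2.52357103e-05]), 'tcp_pos': array([ 0.25602578, -0.51431891,  0.23049328]), 'orientation': array([-8.48429911e-04,  9.73467196e-01,  2.28825032e-01, -6.20636408e-05]), 'wrist_force': array([-0.50874039,  0.61215279,  0.62402983]), 'ft_torque': array([0.05977658, 0.04191352, 0.02988855]), 'grip_force': 0.0, 'finger_gap': 0.0852050102120806}
```

View pics/top0.png

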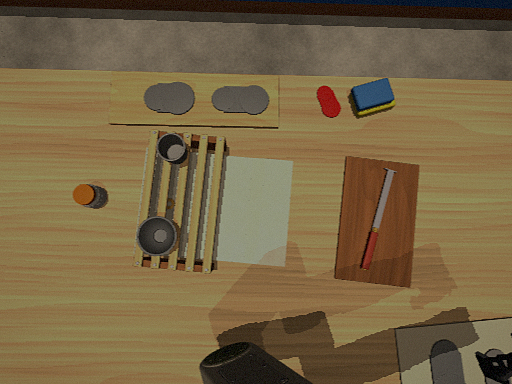

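View pics/side0.png

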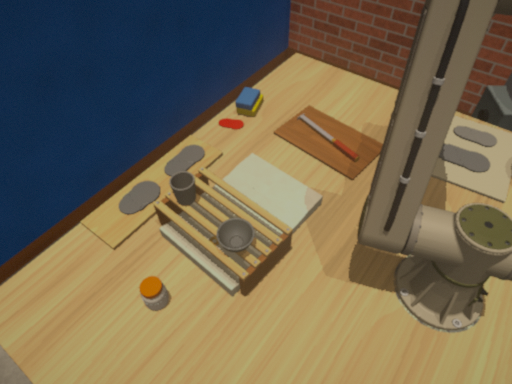

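Top view: shelf at (140-225, 130-272), slab to the right up to column 293, board at (335-420, 155-287), tool with handle at (362-378, 228-270) and lip near (390,170). I'll zoom in on the shelf and compute the geometry.

```bash
cat > h.py <<'E'
from workcell import env
import cv2,numpy as np
from scipy.spatial.transform import Rotation as R
def ray(r,uv,z):
    u,v=uv;T=r["world_from_camera"]
    d=T[:3,:3]@np.array([(u-r["cx"])/r["fx"],-(v-r["cy"])/r["fy"],-1.]);o=T[:3,3]
    return o+d*(z-o[2])/d[2]
def proj(r,p):
    T=r["world_from_camera"];c=T[:3,:3].T@(np.array(p)-T[:3,3])
    return np.array([r["cx"]+r["fx"]*c[0]/-c[2],r["cy"]-r["fy"]*c[1]/-c[2]])
def cams(): return env.read_camera("top"),env.read_camera("side")
E
python3 - <<'E'
from h import *
t,s=cams()
bgr=lambda r:cv2.cvtColor(r["color"],cv2.COLOR_RGB2BGR)
a=cv2.resize(bgr(t)[125:280,130:300],None,fx=3.8,fy=3.8,interpolation=cv2.INTER_CUBIC)
cv2.imwrite("pics/topz.png",a)
b=cv2.resize(bgr(s)[160:290,150:325],None,fx=4.4,fy=4.4,interpolation=cv2.INTER_CUBIC)
cv2.imwrite("pics/sidez.png",b)
hsv=cv2.cvtColor(t["color"],cv2.COLOR_RGB2HSV)
m=cv2.inRange(hsv,(0,150,90),(6,255,255))|cv2.inRange(hsv,(172,150,90),(180,255,255))
m[:, :340]=0;m[:150]=0;m[300:]=0
c=max(cv2.findContours(m,0,1)[0],key=cv2.contourArea)
rect=cv2.minAreaRect(c);print("handle",rect)
for p in cv2.boxPoints(rect):print(p,ray(t,p,.034)[:2])
print("centre",ray(t,rect[0],.034))
# blade: light pixels on board
m2=cv2.inRange(hsv,(0,0,110),(180,70,255));m2[:,:345]=0;m2[:,412:]=0;m2[:160]=0;m2[280:]=0
pts=cv2.findNonZero(m2)
c2=max(cv2.findContours(m2,0,1)[0],key=cv2.contourArea);r2=cv2.minAreaRect(c2);print("blade",r2)
for p in cv2.boxPoints(r2):print(p,ray(t,p,.028)[:2])
# corners by eye
print("board",[ray(t,p,.012)[:2].round(3) for p in[(346,156),(420,164),(410,287),(335,278)]])
print("slab",[ray(t,p,.04)[:2].round(3) for p in[(293,158),(286,266)]])
E
```

```text
handle ((369.61151123046875, 250.2576904296875), (6.753345966339111, 37.53807830810547), 15.255120277404785)
[361.41534 267.47693] [ 0.40450313 -0.28312956]
[371.2923  231.26154] [ 0.50622299 -0.31296051]
[377.80768 233.03845] [ 0.50146957 -0.33153133]
[367.93073 269.25385] [ 0.3998067 -0.3015018]
centre [ 0.4527249  -0.30719993  0.034     ]
blade ((383.1468811035156, 198.1916961669922), (7.279763698577881, 59.30344772338867), 16.50436019897461)
[371.23328 225.58768] [ 0.52241873 -0.31515501]
[388.0807  168.72763] [ 0.68826589 -0.36762975]
[395.0605  170.79572] [ 0.6825491 -0.3880091]
[378.21307 227.65576] [ 0.51681826 -0.33518875]
board [array([ 0.727, -0.249]), array([ 0.707, -0.47 ]), array([ 0.349, -0.429]), array([ 0.372, -0.214])]
slab [array([ 0.712, -0.088]), array([ 0.407, -0.07 ])]
```

View pics/topz.png

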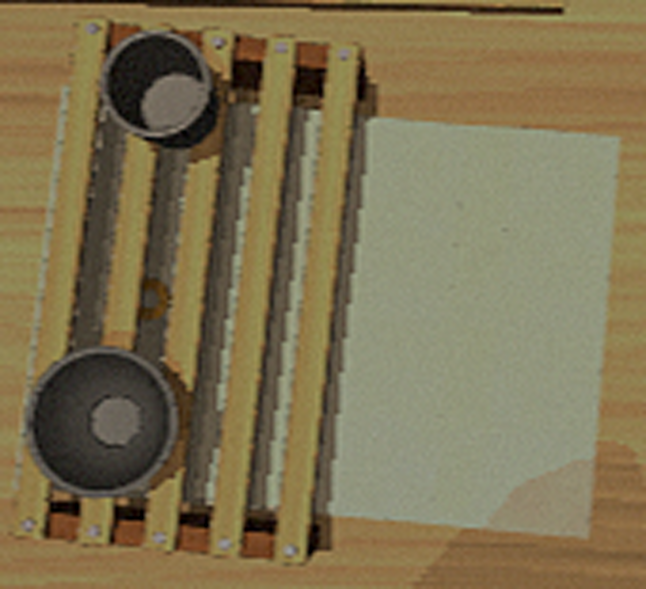

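View pics/sidez.png

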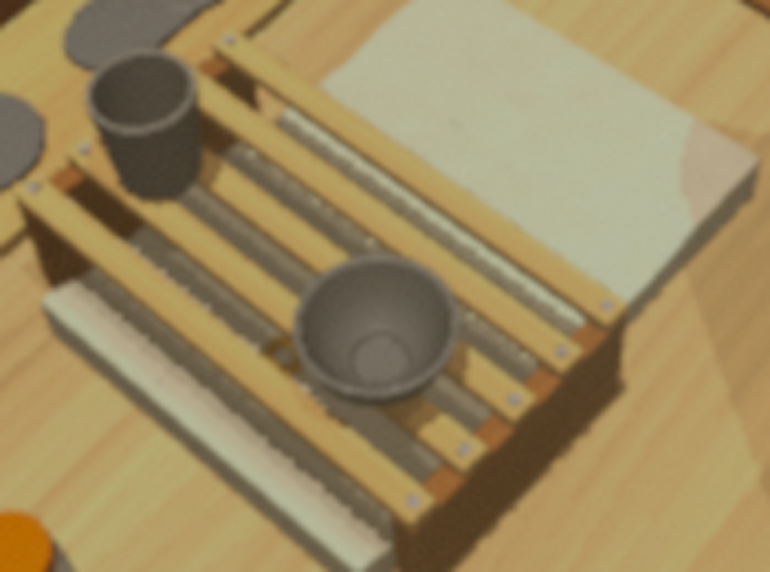

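Top zoom: the brass ring's right half shows between slats at zoom (150,298), or full-image (169,204). In the side zoom it shows at (280,350), or full-image (214,240). The bowl and cup stand at the back of the shelf, and the tool's lip points to +x.

```bash
python3 - <<'E'
from h import *
t,s=cams()
zt=lambda x,y:(x/3.8+130,y/3.8+125)
zs=lambda x,y:(x/4.4+150,y/4.4+160)
for n,p in dict(FxHi=(362,45),FxLo=(308,562),BxHi=(80,20),BxLo=(12,535)).items():print(n,ray(t,zt(*p),.107).round(4))
for n,p in dict(FxHi=(222,32),FxLo=(625,308),BxLo=(412,520),BxHi=(20,185)).items():print("side",n,ray(s,zs(*p),.107).round(4))
for n,p in dict(hi=(620,136),lo=(588,537)).items():print("slab",n,ray(t,zt(*p),.04).round(4))
W=ray(t,zt(148,299),.034);print("washer by half ring",W,proj(s,W), "seen",zs(280,350))
hsv=cv2.cvtColor(t["color"],cv2.COLOR_RGB2HSV)
print(hsv[196:212,163:178,1])
hs=cv2.cvtColor(s["color"],cv2.COLOR_RGB2HSV)
print(hs[232:248,204:222,1])
print("tool in side: handle centre, tip",proj(s,(.4527,-.3072,.034)),proj(s,(.6854,-.378,.028)))
m=cv2.inRange(hs,(0,150,90),(6,255,255))|cv2.inRange(hs,(172,150,90),(180,255,255));m[:,:300]=0;m[:120]=0;m[175:]=0;m[:,365:]=0
c=max(cv2.findContours(m,0,1)[0],key=cv2.contourArea);print(cv2.minAreaRect(c))
E
```

```text
FxHi [0.7522 0.1027 0.107 ]
FxLo [0.3929 0.1309 0.107 ]
BxHi [0.766  0.3012 0.107 ]
BxLo [0.4085 0.3312 0.107 ]
side FxHi [0.7518 0.1112 0.107 ]
side FxLo [0.3888 0.1366 0.107 ]
side BxLo [0.4067 0.328  0.107 ]
side BxHi [0.7657 0.2941 0.107 ]
slab hi [ 0.704  -0.0888  0.04  ]
slab lo [ 0.4056 -0.0665  0.04  ]
washer by half ring [0.57536456 0.26176932 0.034     ] [213.28954162 241.01023208] seen (213.63636363636363, 239.54545454545453)
[[109 117 122 142 141  78  76  75  74  84  70  77  56  86 132]
 [122 113 123 141 158  76  61  43  59  78  73  70  58 103 135]
 [120 117 118 127 145 159 154 134  85  62  77  60  97 126 132]
 [114 112 127 131 158 166 247 188 201 163  70  54 105 123 132]
 [112 116 124 120 210 199 212 205 190 220 160  52  98 127 134]
 [123 116 124 127 144 134 115 109 205 191 198  70  87 114 129]
 [114 121 129 154  85  64  65  58 154 221 206 131 120 135 132]
 [118 114 126 143  56  65  58  63  94 171 191 183 141 131 133]
 [115 119 126 139  56  50  90  45 106 212 204  93 100 131 127]
 [115 121 135 149 117  57  43  69 175 197 224 153 112 127 134]
 [120 113 124 153 224 177 169
[... 975 characters left out ...]
 157 151 111  88  85  85 114  98  66  59  66  68]
 [123 122 121 119 121 127 139 152 121  91  79  86 115 122  77  53  56  65]
 [126 123 121 120 120 123 126 136 142 126 111 111 138 143  95  62  52  58]
 [130 126 124 122 120 118 120 125 135 146 142 145 154 157 119  70  55  54]
 [131 129 128 124 122 123 120 119 125 138 155 158 146 131 109  80  64  53]
 [133 130 128 126 125 124 123 118 120 125 135 138 113  96  88  78  73  60]
 [136 134 130 130 128 125 125 123 123 121 127 126 110  90  81  76  78  70]
 [127 137 134 131 131 126 126 125 123 121 121 127 122 105  88  79  74  75]]
tool in side: handle centre, tip [344.80804897 148.37769953] [300.22386174 114.85873056]
((347.5, 151.0), (1.0, 0.0), 180.0)
```

{"api": "carry_out", "payload": {
  "series": [
    {"delta_rot": [0, 0, -0.76], "travel": [0.79, 0.83, -0.5], "fingers": -1},
    {"delta_rot": [0, 0, -0.76], "travel": [0.79, 0.83, -0.5], "fingers": -1},
    {"delta_rot": [0, 0, -0.76], "travel": [0.79, 0.83, -0.5], "fingers": -1},
    {"delta_rot": [0, 0, -0.76], "travel": [0.79, 0.83, -0.5], "fingers": -1},
    {"delta_rot": [0, 0, -0.76], "travel": [0.79, 0.83, -0.5], "fingers": -1}
  ],
  "squeeze": 110
}}

```text
clock: 0.92
tcp_pos: [0.3555, -0.4104, 0.1684]
orientation: [0.0, 0.999, 0.04, 0.0]
wrist_force: [-0.4, 0.4, 0.5]
finger_gap: 0.0856
grip_force: 0.0
```

{"api": "carry_out", "payload": {
  "series": [
    {"delta_rot": [0, 0, -0.76], "travel": [0.79, 0.83, -0.5], "fingers": -1},
    {"delta_rot": [0, 0, -0.76], "travel": [0.79, 0.83, -0.5], "fingers": -1},
    {"delta_rot": [0, 0, -0.76], "travel": [0.79, 0.83, -0.5], "fingers": -1},
    {"delta_rot": [0, 0, -0.76], "travel": [0.79, 0.83, -0.5], "fingers": -1},
    {"delta_rot": [0, 0, -0.76], "travel": [0.76, 0.81, -0.5], "fingers": -1}
  ]
}}

```text
clock: 1.55
tcp_pos: [0.4536, -0.3071, 0.106]
orientation: [0.0, 0.989, -0.15, 0.0]
wrist_force: [-0.2, -1.1, -1.0]
finger_gap: 0.0855
grip_force: 0.0
```

{"api": "carry_out", "payload": {
  "series": [
    {"travel": [0, 0, -1], "delta_rot": [0, 0, 0], "fingers": -1},
    {"travel": [0, 0, -1], "delta_rot": [0, 0, 0], "fingers": -1},
    {"travel": [0, 0, -0.8], "delta_rot": [0, 0, 0], "fingers": -1},
    {"travel": [0, 0, -0.6], "delta_rot": [0, 0, 0], "fingers": -1},
    {"travel": [0, 0, -0.24], "delta_rot": [0, 0, 0], "fingers": -1}
  ]
}}

```text
clock: 2.17
tcp_pos: [0.4526, -0.3075, 0.0145]
orientation: [-0.0, 0.989, -0.149, -0.001]
wrist_force: [-0.8, 0.2, 0.3]
finger_gap: 0.0855
grip_force: 0.0
```

{"api": "carry_out", "payload": {
  "series": [
    {"travel": [0, 0, 0], "delta_rot": [0, 0, 0], "fingers": 1},
    {"travel": [0, 0, 0], "delta_rot": [0, 0, 0], "fingers": 1},
    {"travel": [0, 0, 0], "delta_rot": [0, 0, 0], "fingers": 1},
    {"travel": [0, 0, 0], "delta_rot": [0, 0, 0], "fingers": 1},
    {"travel": [0, 0, 0], "delta_rot": [0, 0, 0], "fingers": 1}
  ],
  "squeeze": 110
}}

```text
clock: 2.8
tcp_pos: [0.4534, -0.3083, 0.0164]
orientation: [0.001, 0.989, -0.149, 0.001]
wrist_force: [-1.8, -0.0, 6.2]
finger_gap: 0.0196
grip_force: 109.1
```

{"api": "carry_out", "payload": {
  "series": [
    {"travel": [0, 0, 0], "delta_rot": [0, 0, 0], "fingers": 1},
    {"travel": [0, 0, 0], "delta_rot": [0, 0, 0], "fingers": 1},
    {"travel": [0, 0, 0], "delta_rot": [0, 0, 0], "fingers": 1}
  ]
}}

```text
clock: 3.18
tcp_pos: [0.4534, -0.3083, 0.0164]
orientation: [0.001, 0.989, -0.149, 0.001]
wrist_force: [-0.6, 0.7, 5.9]
finger_gap: 0.0191
grip_force: 109.1
```

{"api": "carry_out", "payload": {
  "series": [
    {"travel": [0, 0, 0.2], "delta_rot": [0, 0, 0], "fingers": 1},
    {"travel": [0, 0, 0.8], "delta_rot": [0, 0, 0], "fingers": 1},
    {"travel": [0, 0, 1], "delta_rot": [0, 0, 0], "fingers": 1},
    {"travel": [0, 0, 1], "delta_rot": [0, 0, 0], "fingers": 1},
    {"travel": [0, 0, 1], "delta_rot": [0, 0, 0], "fingers": 1}
  ]
}}

```text
clock: 3.8
tcp_pos: [0.4527, -0.3075, 0.116]
orientation: [-0.0, 0.989, -0.149, -0.0]
wrist_force: [0.5, -1.2, -1.8]
finger_gap: 0.0195
grip_force: 108.3
```

{"api": "carry_out", "payload": {
  "series": [
    {"travel": [0, 0, 1], "delta_rot": [0, 0, 0.5], "fingers": 1},
    {"travel": [0, 0, 0.2], "delta_rot": [0, 0, 0.8], "fingers": 1},
    {"travel": [0, 0, 0], "delta_rot": [0, 0, 0.8], "fingers": 1},
    {"travel": [0, 0, 0], "delta_rot": [0, 0, 0.5], "fingers": 1},
    {"travel": [0, 0, 0], "delta_rot": [0, 0, 0], "fingers": 1}
  ]
}}

```text
clock: 4.42
tcp_pos: [0.4527, -0.3076, 0.1452]
orientation: [-0.0, 1.0, -0.019, -0.0]
wrist_force: [0.0, -0.2, -2.0]
finger_gap: 0.0194
grip_force: 108.3
```

```bash
python3 - <<'E'
from h import *
t,s=cams()
b=lambda r:cv2.cvtColor(r["color"],cv2.COLOR_RGB2BGR)
a=cv2.resize(b(t)[130:290,260:460],None,fx=4,fy=4,interpolation=cv2.INTER_CUBIC)[:,:400*2]
c=cv2.resize(b(s)[40:190,230:430],None,fx=4,fy=4,interpolation=cv2.INTER_CUBIC)
cv2.imwrite("pics/held.png",cv2.resize(np.vstack([a,c]),None,fx=.48,fy=.48,interpolation=cv2.INTER_AREA))
st=env.get_state();print(st["tcp_pos"],st["orientation"],st["wrist_force"],st["ft_torque"])
E
```

```text
[ 0.45278988 -0.30768292  0.14521841] [-8.00052687e-05  9.99808374e-01 -1.95748864e-02 -1.78967124e-04] [-0.0887333  -0.39784816 -0.81132204] [-0.00408866  0.08699702  0.02333013]
```

View pics/held.png

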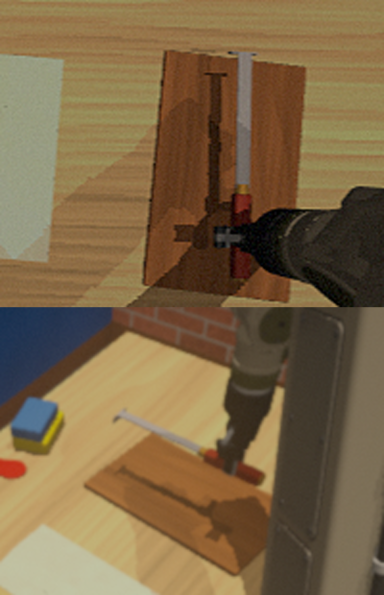

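The tool is held roughly level at mid-handle, with the lip at top pixel (386,158) and side pixel (294,96). Next I swing it round to the shelf front.

{"api": "carry_out", "payload": {
  "series": [
    {"travel": [0.2, 0.35, 0], "delta_rot": [0, 0, 0.95], "fingers": 1},
    {"travel": [0.2, 0.35, 0], "delta_rot": [0, 0, 0.95], "fingers": 1},
    {"travel": [0.2, 0.35, 0], "delta_rot": [0, 0, 0.95], "fingers": 1},
    {"travel": [0.2, 0.35, 0], "delta_rot": [0, 0, 0.95], "fingers": 1},
    {"travel": [0.2, 0.35, 0], "delta_rot": [0, 0, 0.95], "fingers": 1}
  ]
}}

```text
clock: 5.15
tcp_pos: [0.478, -0.2637, 0.1453]
orientation: [-0.0, 0.976, 0.218, -0.0]
wrist_force: [-0.2, -0.2, -1.1]
finger_gap: 0.0198
grip_force: 108.2
```

{"api": "carry_out", "payload": {
  "series": [
    {"travel": [0.2, 0.35, 0], "delta_rot": [0, 0, 0.95], "fingers": 1},
    {"travel": [0.2, 0.35, 0], "delta_rot": [0, 0, 0.95], "fingers": 1},
    {"travel": [0.2, 0.35, 0], "delta_rot": [0, 0, 0.95], "fingers": 1},
    {"travel": [0.2, 0.35, 0], "delta_rot": [0, 0, 0.95], "fingers": 1},
    {"travel": [0.2, 0.35, 0], "delta_rot": [0, 0, 0.95], "fingers": 1}
  ]
}}

```text
clock: 5.78
tcp_pos: [0.503, -0.22, 0.1452]
orientation: [-0.0, 0.897, 0.441, -0.0]
wrist_force: [-0.1, 0.2, -0.5]
finger_gap: 0.0194
grip_force: 108.2
```

{"api": "carry_out", "payload": {
  "series": [
    {"travel": [0.25, 0.3, 0], "delta_rot": [0, 0, 0.95], "fingers": 1},
    {"travel": [0.25, 0.3, 0], "delta_rot": [0, 0, 0.95], "fingers": 1},
    {"travel": [0.25, 0.3, 0], "delta_rot": [0, 0, 0.95], "fingers": 1},
    {"travel": [0.25, 0.3, 0], "delta_rot": [0, 0, 0.95], "fingers": 1},
    {"travel": [0.25, 0.3, 0], "delta_rot": [0, 0, 0.95], "fingers": 1}
  ]
}}

```text
clock: 6.4
tcp_pos: [0.5343, -0.1825, 0.1452]
orientation: [-0.0, 0.768, 0.64, -0.0]
wrist_force: [0.1, -0.7, -1.2]
finger_gap: 0.0195
grip_force: 108.2
```

{"api": "carry_out", "payload": {
  "series": [
    {"travel": [0.2, 0.3, 0], "delta_rot": [0, 0, 0.95], "fingers": 1},
    {"travel": [0, 0, 0], "delta_rot": [0, 0, 0.13], "fingers": 1},
    {"travel": [0, 0, 0], "delta_rot": [0, 0, 0], "fingers": 1}
  ]
}}

```text
clock: 6.78
tcp_pos: [0.5391, -0.1755, 0.1453]
orientation: [0.0, 0.734, 0.679, -0.0]
wrist_force: [0.5, 0.8, -1.5]
finger_gap: 0.0194
grip_force: 108.2
```

```bash
python3 - <<'E'
from h import *
t,s=cams()
b=lambda r:cv2.cvtColor(r["color"],cv2.COLOR_RGB2BGR)
st=env.get_state();p=st["tcp_pos"];q=st["orientation"];Rm=R.from_quat(q,scalar_first=True).as_matrix();print(p,Rm.round(3),st["wrist_force"],st["ft_torque"],st["joint_pos"])
x=Rm[:,0];dn=Rm[:,2]
tip=p+.2427*x-.0*dn
for k in(-.0044,-.0194):pass
tipb=p+x*.243+dn*.003; print("tip pred",tipb,proj(t,tipb),proj(s,tipb))
ut,us=proj(t,tipb),proj(s,tipb)
out=[]
for r,u in((t,ut),(s,us)):
    im=b(r);x0,y0=int(u[0])-30,int(u[1])-30;out.append(cv2.resize(im[y0:y0+60,x0:x0+60],None,fx=6,fy=6,interpolation=cv2.INTER_CUBIC));print(x0,y0)
cv2.imwrite("pics/tip.png",np.hstack(out))
E
```

```text
[ 0.53898615 -0.17558472  0.14530373] [[ 0.077  0.997 -0.   ]
 [ 0.997 -0.077 -0.   ]
 [-0.    -0.    -1.   ]] [-0.57307582  0.08692791 -0.97689934] [-0.0546914   0.02445448  0.06645746] [-4.56482785e-01  3.36455575e-01 -1.35437627e-01  1.09891215e+00
 -8.19282556e-05  1.19185227e+00]
tip pred [0.55780905 0.06668494 0.14228605] [236.87018442 208.5898129 ] [257.8620091  178.63564447]
206 178
227 148
```

View pics/tip.png

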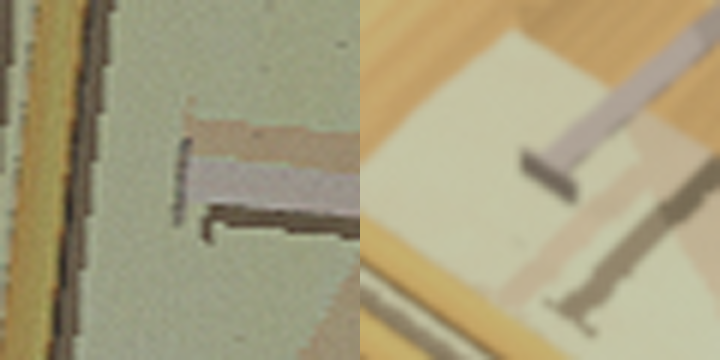

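The lip is seen at top pixel (236.5,208) and side pixel (258,179). My prediction was (236.9,208.6) and (257.9,178.6), so the tip model holds. Next is a level descent and entry.

{"api": "carry_out", "payload": {
  "series": [
    {"travel": [0.06, 0, -1], "delta_rot": [0, 0, 0], "fingers": 1},
    {"travel": [0.06, 0, -1], "delta_rot": [0, 0, 0], "fingers": 1},
    {"travel": [0, 0, -1], "delta_rot": [0, 0, 0], "fingers": 1},
    {"travel": [0, 0, -0.45], "delta_rot": [0, 0, 0], "fingers": 1},
    {"travel": [0, 0, 0], "delta_rot": [0, 0, 0], "fingers": 1}
  ]
}}

```text
clock: 7.5
tcp_pos: [0.5416, -0.1753, 0.0585]
orientation: [-0.001, 0.734, 0.68, -0.0]
wrist_force: [-0.6, -0.4, -1.1]
finger_gap: 0.0197
grip_force: 108.2
```

```bash
cat >> h.py <<'E'
def avg(n=6):
    F=[];T=[]
    for i in range(n):
        env.read_camera("top");s=env.get_state();F.append(s["wrist_force"]);T.append(s["ft_torque"])
    F=np.array(F);T=np.array(T);d=np.array([.077,.997,0]);a=np.array([.997,-.077,0])
    p=s["tcp_pos"];Rm=R.from_quat(s["orientation"],scalar_first=True).as_matrix()
    tip=p+.243*Rm[:,0]+.003*Rm[:,2]
    print("F",F.mean(0).round(2),"sd",F.std(0).round(2),"Ma %.3f sd %.3f"%((T@a).mean(),(T@a).std()),"Fd %.2f"%(F@d).mean(),"tip",tip.round(4),"tcp",p.round(4),"pitch %.1f"%np.degrees(np.arcsin(-Rm[2,0])),"t",s["clock"])
E
python3 -c "
from h import *
avg()"
```

```text
F [ 0.27  0.18 -1.22] sd [0.24 0.38 0.48] Ma -0.066 sd 0.031 Fd 0.20 tip [0.5614 0.0667 0.0569] tcp [ 0.5429 -0.1756  0.0601] pitch 0.0 t 7.8
```

{"api": "carry_out", "payload": {
  "series": [
    {"travel": [0.07, 0.9, 0], "delta_rot": [0, 0, 0], "fingers": 1},
    {"travel": [0.07, 0.9, 0], "delta_rot": [0, 0, 0], "fingers": 1},
    {"travel": [0.07, 0.9, 0], "delta_rot": [0, 0, 0], "fingers": 1},
    {"travel": [0.07, 0.9, 0], "delta_rot": [0, 0, 0], "fingers": 1},
    {"travel": [0.07, 0.9, 0], "delta_rot": [0, 0, 0], "fingers": 1}
  ]
}}

```text
clock: 8.43
tcp_pos: [0.5514, -0.0622, 0.0597]
orientation: [0.001, 0.733, 0.68, 0.0]
wrist_force: [-0.7, -0.8, -0.7]
finger_gap: 0.0197
grip_force: 108.2
```

{"api": "carry_out", "payload": {
  "series": [
    {"travel": [0.07, 0.9, 0], "delta_rot": [0, 0, 0], "fingers": 1},
    {"travel": [0.07, 0.9, 0], "delta_rot": [0, 0, 0], "fingers": 1},
    {"travel": [0.07, 0.9, 0], "delta_rot": [0, 0, 0], "fingers": 1},
    {"travel": [0.07, 0.9, 0], "delta_rot": [0, 0, 0], "fingers": 1},
    {"travel": [0.03, 0.8, 0], "delta_rot": [0, 0, 0], "fingers": 1}
  ]
}}

```text
clock: 9.05
tcp_pos: [0.5591, 0.0481, 0.0596]
orientation: [0.0, 0.733, 0.68, 0.0]
wrist_force: [-0.4, -0.1, -1.7]
finger_gap: 0.0194
grip_force: 108.2
```

```bash
python3 -c "
from h import *
avg()"
```

```text
F [ 0.09  0.46 -1.49] sd [0.28 0.72 0.52] Ma -0.032 sd 0.067 Fd 0.46 tip [0.5773 0.289  0.0561] tcp [0.5588 0.0467 0.0592] pitch 0.0 t 9.35
```

{"api": "carry_out", "payload": {
  "series": [
    {"travel": [0, 0.03, 0.22], "delta_rot": [-0.35, 0.027, 0], "fingers": 1},
    {"travel": [0, 0.03, 0.22], "delta_rot": [-0.35, 0.027, 0], "fingers": 1},
    {"travel": [0, 0.03, 0.22], "delta_rot": [-0.35, 0.027, 0], "fingers": 1},
    {"travel": [0, 0.03, 0.22], "delta_rot": [-0.35, 0.027, 0], "fingers": 1}
  ]
}}

```text
clock: 9.85
tcp_pos: [0.5588, 0.0505, 0.0816]
orientation: [0.049, 0.731, 0.678, -0.052]
wrist_force: [0.7, -0.1, -1.6]
finger_gap: 0.0196
grip_force: 108.2
```

```bash
python3 -c "
from h import *
avg(8)"
```

```text
F [-0.25  0.08 -1.25] sd [0.44 0.35 0.68] Ma 0.112 sd 0.037 Fd 0.06 tip [0.5768 0.2894 0.0438] tcp [0.5585 0.0499 0.0808] pitch 8.0 t 10.25
```

{"api": "carry_out", "payload": {
  "series": [
    {"travel": [0, 0, -0.08], "delta_rot": [0, 0, 0], "fingers": 1}
  ]
}}

```text
clock: 10.38
tcp_pos: [0.5587, 0.0499, 0.079]
orientation: [0.048, 0.732, 0.678, -0.051]
wrist_force: [-1.0, 0.1, -0.8]
finger_gap: 0.0191
grip_force: 108.2
```

```bash
python3 -c "
from h import *
avg(8)"
```

```text
F [-0.11  0.01 -1.04] sd [0.45 0.29 0.5 ] Ma 0.109 sd 0.028 Fd -0.00 tip [0.577  0.2896 0.0421] tcp [0.5588 0.0502 0.0791] pitch 8.0 t 10.775
```

{"api": "carry_out", "payload": {
  "series": [
    {"travel": [0, 0, -0.08], "delta_rot": [0, 0, 0], "fingers": 1}
  ]
}}

```text
clock: 10.9
tcp_pos: [0.5589, 0.0502, 0.0772]
orientation: [0.048, 0.732, 0.678, -0.051]
wrist_force: [0.7, 0.7, -0.4]
finger_gap: 0.0195
grip_force: 108.2
```

```bash
python3 -c "
from h import *
avg(8)"
```

```text
F [-0.02  0.18 -1.03] sd [0.33 0.41 0.36] Ma 0.106 sd 0.019 Fd 0.18 tip [0.577  0.2897 0.0401] tcp [0.5587 0.0502 0.0771] pitch 8.0 t 11.3
```

Not touching yet: the torque baseline Ma is about 0.11. I'll keep stepping down.

{"api": "carry_out", "payload": {
  "series": [
    {"travel": [0, 0, -0.08], "delta_rot": [0, 0, 0], "fingers": 1}
  ]
}}

```text
clock: 11.42
tcp_pos: [0.5589, 0.0502, 0.0752]
orientation: [0.048, 0.732, 0.678, -0.051]
wrist_force: [0.0, -0.5, -1.4]
finger_gap: 0.0196
grip_force: 108.2
```

```bash
python3 -c "
from h import *
avg(5)"
```

```text
F [-0.36  0.07 -1.63] sd [0.43 0.43 0.56] Ma 0.096 sd 0.016 Fd 0.04 tip [0.5769 0.2897 0.038 ] tcp [0.5586 0.0502 0.075 ] pitch 8.0 t 11.675
```

{"api": "carry_out", "payload": {
  "series": [
    {"travel": [0, 0, -0.08], "delta_rot": [0, 0, 0], "fingers": 1}
  ]
}}

```text
clock: 11.8
tcp_pos: [0.5589, 0.0502, 0.0732]
orientation: [0.048, 0.732, 0.678, -0.051]
wrist_force: [-0.3, -0.2, -0.9]
finger_gap: 0.0192
grip_force: 108.2
```

```bash
python3 -c "
from h import *
avg(5)"
```

```text
F [ 0.15 -0.09 -1.31] sd [0.46 0.43 0.22] Ma 0.097 sd 0.022 Fd -0.08 tip [0.5769 0.2897 0.0361] tcp [0.5587 0.0502 0.073 ] pitch 8.0 t 12.05
```

{"api": "carry_out", "payload": {
  "series": [
    {"travel": [0, 0, -0.08], "delta_rot": [0, 0, 0], "fingers": 1}
  ]
}}

```text
clock: 12.18
tcp_pos: [0.5589, 0.0502, 0.0712]
orientation: [0.048, 0.732, 0.678, -0.051]
wrist_force: [0.1, -0.1, -1.6]
finger_gap: 0.0194
grip_force: 108.2
```

```bash
python3 -c "
from h import *
avg(5)"
```

```text
F [-0.49  0.48 -1.26] sd [0.28 0.47 0.49] Ma 0.113 sd 0.028 Fd 0.44 tip [0.5769 0.2897 0.0341] tcp [0.5587 0.0502 0.071 ] pitch 8.0 t 12.425
```

{"api": "carry_out", "payload": {
  "series": [
    {"travel": [0, 0, -0.08], "delta_rot": [0, 0, 0], "fingers": 1}
  ]
}}

```text
clock: 12.55
tcp_pos: [0.5589, 0.0502, 0.0692]
orientation: [0.048, 0.732, 0.678, -0.051]
wrist_force: [0.3, 0.5, -0.9]
finger_gap: 0.019
grip_force: 108.2
```

```bash
python3 -c "
from h import *
avg(5)"
```

```text
F [-0.35  0.09 -1.25] sd [0.32 0.4  0.48] Ma 0.170 sd 0.020 Fd 0.06 tip [0.5769 0.2897 0.0321] tcp [0.5587 0.0502 0.0691] pitch 8.0 t 12.8
```

{"api": "carry_out", "payload": {
  "series": [
    {"travel": [0, 0, -0.06], "delta_rot": [0, 0, 0], "fingers": 1}
  ]
}}

```text
clock: 12.92
tcp_pos: [0.5588, 0.0501, 0.0677]
orientation: [0.048, 0.732, 0.678, -0.051]
wrist_force: [-0.4, -1.1, -0.2]
finger_gap: 0.0193
grip_force: 108.3
```

```bash
python3 -c "
from h import *
avg(6)"
```

```text
F [-0.07 -0.29  0.14] sd [0.25 0.49 0.45] Ma 0.233 sd 0.024 Fd -0.29 tip [0.577  0.2896 0.0307] tcp [0.5588 0.0502 0.0677] pitch 8.0 t 13.225
```

{"api": "carry_out", "payload": {
  "series": [
    {"travel": [-0.006, -0.08, -0.01], "delta_rot": [0, 0, 0], "fingers": 1},
    {"travel": [-0.006, -0.08, -0.01], "delta_rot": [0, 0, 0], "fingers": 1},
    {"travel": [-0.006, -0.08, -0.01], "delta_rot": [0, 0, 0], "fingers": 1},
    {"travel": [-0.006, -0.08, -0.01], "delta_rot": [0, 0, 0], "fingers": 1}
  ]
}}

```text
clock: 13.72
tcp_pos: [0.5581, 0.0421, 0.0666]
orientation: [0.048, 0.732, 0.678, -0.051]
wrist_force: [-0.0, 0.4, 0.1]
finger_gap: 0.0196
grip_force: 108.3
```

```bash
python3 -c "
from h import *
avg(6)"
```

```text
F [-0.05 -0.37  0.49] sd [0.32 0.78 0.61] Ma 0.344 sd 0.101 Fd -0.37 tip [0.5764 0.2814 0.0296] tcp [0.5581 0.042  0.0667] pitch 8.1 t 14.025
```

{"api": "carry_out", "payload": {
  "series": [
    {"travel": [-0.006, -0.08, -0.01], "delta_rot": [0, 0, 0], "fingers": 1},
    {"travel": [-0.006, -0.08, -0.01], "delta_rot": [0, 0, 0], "fingers": 1},
    {"travel": [-0.006, -0.08, 0], "delta_rot": [0, 0, 0], "fingers": 1},
    {"travel": [-0.006, -0.08, 0], "delta_rot": [0, 0, 0], "fingers": 1}
  ]
}}

```text
clock: 14.52
tcp_pos: [0.5575, 0.0341, 0.0661]
orientation: [0.048, 0.732, 0.678, -0.051]
wrist_force: [1.1, 0.2, -0.4]
finger_gap: 0.0194
grip_force: 108.3
```

```bash
python3 -c "
from h import *
avg(6)"
```

```text
F [-0.08  0.13  0.71] sd [0.54 0.92 0.41] Ma 0.479 sd 0.093 Fd 0.13 tip [0.5758 0.2734 0.029 ] tcp [0.5575 0.0339 0.0661] pitch 8.1 t 14.825
```

{"api": "carry_out", "payload": {
  "series": [
    {"travel": [-0.006, -0.08, 0], "delta_rot": [0, 0, 0], "fingers": 1},
    {"travel": [-0.006, -0.08, 0], "delta_rot": [0, 0, 0], "fingers": 1},
    {"travel": [-0.006, -0.08, 0], "delta_rot": [0, 0, 0], "fingers": 1},
    {"travel": [-0.006, -0.08, 0], "delta_rot": [0, 0, 0], "fingers": 1}
  ]
}}

```text
clock: 15.32
tcp_pos: [0.5569, 0.0261, 0.0661]
orientation: [0.048, 0.732, 0.678, -0.051]
wrist_force: [0.3, 0.8, 1.0]
finger_gap: 0.0196
grip_force: 108.4
```

```bash
python3 - <<'E'
from h import *
avg(6)
t,s=cams()
b=lambda r:cv2.cvtColor(r["color"],cv2.COLOR_RGB2BGR)
cv2.imwrite("pics/draw1.png",np.hstack([cv2.resize(b(t)[170:240,150:230],None,fx=5,fy=5,interpolation=cv2.INTER_CUBIC),cv2.resize(b(s)[205:275,190:270],None,fx=5,fy=5,interpolation=cv2.INTER_CUBIC)]))
E
```

```text
F [-0.02 -0.3   0.49] sd [0.38 0.46 0.56] Ma 0.454 sd 0.121 Fd -0.30 tip [0.5751 0.2653 0.029 ] tcp [0.5569 0.0258 0.0661] pitch 8.1 t 15.625
```

View pics/draw1.png

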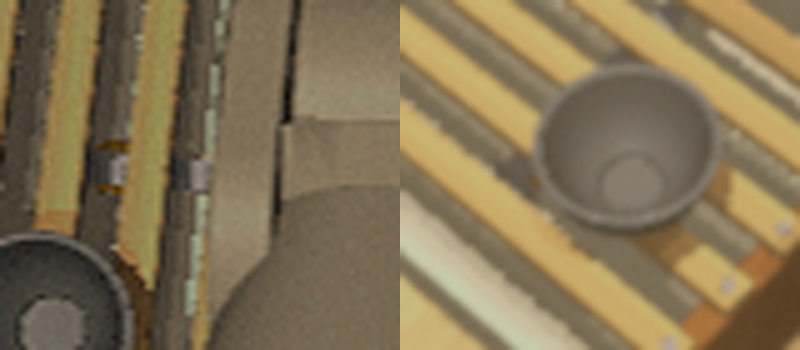

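Brass shows on both sides of the blade at top-crop (112,143) and (112,190), centred on the lip. The washer is being drawn along, about 14 mm so far.

{"api": "carry_out", "payload": {
  "series": [
    {"travel": [-0.007, -0.09, 0], "delta_rot": [0, 0, 0], "fingers": 1},
    {"travel": [-0.007, -0.09, 0], "delta_rot": [0, 0, 0], "fingers": 1},
    {"travel": [-0.007, -0.09, 0], "delta_rot": [0, 0, 0], "fingers": 1},
    {"travel": [-0.007, -0.09, 0.01], "delta_rot": [0, 0, 0], "fingers": 1}
  ]
}}

```text
clock: 16.23
tcp_pos: [0.5562, 0.0171, 0.0663]
orientation: [0.048, 0.732, 0.678, -0.051]
wrist_force: [-0.2, 0.5, 0.3]
finger_gap: 0.0192
grip_force: 108.3
```

```bash
python3 -c "
from h import *
avg(6)"
```

```text
F [-0.05 -0.21  0.77] sd [0.62 0.46 0.63] Ma 0.354 sd 0.120 Fd -0.22 tip [0.5744 0.2563 0.0292] tcp [0.5561 0.0168 0.0663] pitch 8.1 t 16.525
```

{"api": "carry_out", "payload": {
  "series": [
    {"travel": [-0.007, -0.09, 0], "delta_rot": [0, 0, 0], "fingers": 1},
    {"travel": [-0.007, -0.09, 0.01], "delta_rot": [0, 0, 0], "fingers": 1},
    {"travel": [-0.007, -0.09, 0], "delta_rot": [0, 0, 0], "fingers": 1},
    {"travel": [-0.007, -0.09, 0.01], "delta_rot": [0, 0, 0], "fingers": 1}
  ]
}}

```text
clock: 17.02
tcp_pos: [0.5554, 0.008, 0.0668]
orientation: [0.048, 0.732, 0.678, -0.052]
wrist_force: [0.4, 0.8, -0.4]
finger_gap: 0.0192
grip_force: 108.3
```

```bash
python3 -c "
from h import *
avg(6)"
```

```text
F [-0.39 -0.73  0.17] sd [0.54 0.5  0.34] Ma 0.303 sd 0.102 Fd -0.76 tip [0.5737 0.2473 0.0297] tcp [0.5554 0.0078 0.0669] pitch 8.1 t 17.325
```

{"api": "carry_out", "payload": {
  "series": [
    {"travel": [-0.007, -0.09, 0], "delta_rot": [0, 0, 0], "fingers": 1},
    {"travel": [-0.007, -0.09, 0], "delta_rot": [0, 0, 0], "fingers": 1},
    {"travel": [-0.007, -0.09, 0], "delta_rot": [0, 0, 0], "fingers": 1},
    {"travel": [-0.007, -0.09, 0], "delta_rot": [0, 0, 0], "fingers": 1}
  ]
}}

```text
clock: 17.82
tcp_pos: [0.5548, -0.0009, 0.0668]
orientation: [0.048, 0.732, 0.678, -0.051]
wrist_force: [-1.0, 1.7, 0.7]
finger_gap: 0.0195
grip_force: 108.3
```

```bash
python3 -c "
from h import *
avg(6)"
```

```text
F [-0.14 -0.04  0.17] sd [0.44 0.72 0.57] Ma 0.298 sd 0.112 Fd -0.05 tip [0.5731 0.2384 0.0298] tcp [ 0.5548 -0.0011  0.0669] pitch 8.1 t 18.125
```

{"api": "carry_out", "payload": {
  "series": [
    {"travel": [-0.007, -0.09, 0], "delta_rot": [0, 0, 0], "fingers": 1},
    {"travel": [-0.007, -0.09, 0], "delta_rot": [0, 0, 0], "fingers": 1},
    {"travel": [-0.007, -0.09, 0.01], "delta_rot": [0, 0, 0], "fingers": 1},
    {"travel": [-0.007, -0.09, 0.01], "delta_rot": [0, 0, 0], "fingers": 1}
  ]
}}

```text
clock: 18.62
tcp_pos: [0.5541, -0.01, 0.0673]
orientation: [0.048, 0.732, 0.678, -0.052]
wrist_force: [0.1, 1.2, -0.6]
finger_gap: 0.0195
grip_force: 108.3
```

```bash
python3 -c "
from h import *
avg(6)"
```

```text
F [-0.16 -0.42 -0.24] sd [0.39 0.69 0.34] Ma 0.234 sd 0.085 Fd -0.43 tip [0.5724 0.2294 0.0303] tcp [ 0.5541 -0.0101  0.0674] pitch 8.1 t 18.925
```

{"api": "carry_out", "payload": {
  "series": [
    {"travel": [-0.007, -0.09, -0.02], "delta_rot": [0, 0, 0], "fingers": 1},
    {"travel": [-0.007, -0.09, 0], "delta_rot": [0, 0, 0], "fingers": 1},
    {"travel": [-0.007, -0.09, 0], "delta_rot": [0, 0, 0], "fingers": 1},
    {"travel": [-0.007, -0.09, 0], "delta_rot": [0, 0, 0], "fingers": 1}
  ]
}}

```text
clock: 19.42
tcp_pos: [0.5534, -0.0188, 0.0668]
orientation: [0.048, 0.732, 0.678, -0.051]
wrist_force: [0.6, 1.8, 0.2]
finger_gap: 0.0198
grip_force: 108.3
```

```bash
python3 -c "
from h import *
avg(6)"
```

```text
F [0.06 0.41 0.14] sd [0.52 0.15 0.53] Ma 0.451 sd 0.086 Fd 0.41 tip [0.5717 0.2204 0.0298] tcp [ 0.5534 -0.019   0.0669] pitch 8.1 t 19.725
```

{"api": "carry_out", "payload": {
  "series": [
    {"travel": [-0.007, -0.09, 0], "delta_rot": [0, 0, 0], "fingers": 1},
    {"travel": [-0.007, -0.09, 0.01], "delta_rot": [0, 0, 0], "fingers": 1},
    {"travel": [-0.007, -0.09, 0.01], "delta_rot": [0, 0, 0], "fingers": 1}
  ]
}}

```text
clock: 20.1
tcp_pos: [0.5529, -0.0256, 0.0673]
orientation: [0.048, 0.732, 0.678, -0.051]
wrist_force: [-0.2, 1.8, 1.3]
finger_gap: 0.0193
grip_force: 108.4
```

```bash
python3 -c "
from h import *
avg(6)"
```

```text
F [-0.41  0.3   0.92] sd [0.45 0.5  0.51] Ma 0.564 sd 0.090 Fd 0.26 tip [0.5711 0.2137 0.0303] tcp [ 0.5528 -0.0258  0.0674] pitch 8.1 t 20.4
```

{"api": "carry_out", "payload": {
  "series": [
    {"travel": [-0.007, -0.09, 0.02], "delta_rot": [0, 0, 0], "fingers": 1},
    {"travel": [-0.007, -0.09, 0.025], "delta_rot": [0, 0, 0], "fingers": 1},
    {"travel": [-0.007, -0.09, 0.025], "delta_rot": [0, 0, 0], "fingers": 1}
  ]
}}

```text
clock: 20.78
tcp_pos: [0.5523, -0.0323, 0.0691]
orientation: [0.048, 0.732, 0.678, -0.051]
wrist_force: [-0.4, 1.4, -0.0]
finger_gap: 0.0198
grip_force: 108.4
```

```bash
python3 -c "
from h import *
avg(6)"
```

```text
F [-0.34  0.61  0.24] sd [0.34 0.71 0.43] Ma 0.572 sd 0.082 Fd 0.59 tip [0.5706 0.2069 0.032 ] tcp [ 0.5523 -0.0326  0.0691] pitch 8.1 t 21.075
```

{"api": "carry_out", "payload": {
  "series": [
    {"travel": [-0.007, -0.09, 0.02], "delta_rot": [0, 0, 0], "fingers": 1},
    {"travel": [-0.007, -0.09, 0.02], "delta_rot": [0, 0, 0], "fingers": 1},
    {"travel": [-0.007, -0.09, 0.02], "delta_rot": [0, 0, 0], "fingers": 1},
    {"travel": [-0.007, -0.09, 0.02], "delta_rot": [0, 0, 0], "fingers": 1}
  ]
}}

```text
clock: 21.58
tcp_pos: [0.5516, -0.0414, 0.0711]
orientation: [0.048, 0.732, 0.678, -0.051]
wrist_force: [0.1, 1.7, -0.5]
finger_gap: 0.0195
grip_force: 108.4
```

```bash
python3 -c "
from h import *
avg(6)"
```

```text
F [-0.19  0.59  0.75] sd [0.38 0.56 0.2 ] Ma 0.579 sd 0.093 Fd 0.57 tip [0.5699 0.1979 0.034 ] tcp [ 0.5516 -0.0416  0.0711] pitch 8.1 t 21.875
```

{"api": "carry_out", "payload": {
  "series": [
    {"travel": [-0.007, -0.09, 0.02], "delta_rot": [0, 0, 0], "fingers": 1},
    {"travel": [-0.007, -0.09, 0.02], "delta_rot": [0, 0, 0], "fingers": 1},
    {"travel": [-0.007, -0.09, 0.02], "delta_rot": [0, 0, 0], "fingers": 1},
    {"travel": [-0.007, -0.09, 0.02], "delta_rot": [0, 0, 0], "fingers": 1}
  ]
}}

```text
clock: 22.38
tcp_pos: [0.551, -0.0504, 0.0731]
orientation: [0.048, 0.732, 0.678, -0.051]
wrist_force: [0.2, 1.6, 0.9]
finger_gap: 0.0195
grip_force: 108.4
```

```bash
python3 -c "
from h import *
avg(6)"
```

```text
F [-0.19 -0.12  0.71] sd [0.44 0.63 0.42] Ma 0.580 sd 0.103 Fd -0.13 tip [0.5693 0.1888 0.036 ] tcp [ 0.551  -0.0507  0.0732] pitch 8.1 t 22.675
```

{"api": "carry_out", "payload": {
  "series": [
    {"travel": [-0.007, -0.09, 0.02], "delta_rot": [0, 0, 0], "fingers": 1},
    {"travel": [-0.007, -0.09, 0.015], "delta_rot": [0, 0, 0], "fingers": 1},
    {"travel": [-0.007, -0.09, 0.01], "delta_rot": [0, 0, 0], "fingers": 1}
  ]
}}

```text
clock: 23.05
tcp_pos: [0.5504, -0.0571, 0.0742]
orientation: [0.048, 0.732, 0.678, -0.051]
wrist_force: [0.2, 1.9, 0.8]
finger_gap: 0.0193
grip_force: 108.4
```

```bash
python3 -c "
from h import *
avg(6)"
```

```text
F [-0.26  0.27  0.67] sd [0.41 0.63 0.44] Ma 0.612 sd 0.091 Fd 0.25 tip [0.5687 0.1821 0.0371] tcp [ 0.5504 -0.0573  0.0743] pitch 8.1 t 23.35
```

{"api": "carry_out", "payload": {
  "series": [
    {"travel": [-0.007, -0.09, 0.015], "delta_rot": [0, 0, 0], "fingers": 1},
    {"travel": [-0.007, -0.09, 0.01], "delta_rot": [0, 0, 0], "fingers": 1},
    {"travel": [-0.007, -0.09, 0], "delta_rot": [0, 0, 0], "fingers": 1}
  ]
}}

```text
clock: 23.72
tcp_pos: [0.5499, -0.064, 0.0749]
orientation: [0.048, 0.732, 0.678, -0.051]
wrist_force: [0.0, 1.7, 0.3]
finger_gap: 0.0198
grip_force: 108.4
```

```bash
python3 -c "
from h import *
avg(6)"
```

```text
F [-0.47 -0.37  0.8 ] sd [0.27 0.68 0.4 ] Ma 0.408 sd 0.117 Fd -0.40 tip [0.5682 0.1753 0.0378] tcp [ 0.5499 -0.0642  0.0749] pitch 8.1 t 24.025
```

{"api": "carry_out", "payload": {
  "series": [
    {"travel": [-0.007, -0.09, 0], "delta_rot": [0, 0, 0], "fingers": 1},
    {"travel": [-0.007, -0.09, 0], "delta_rot": [0, 0, 0], "fingers": 1},
    {"travel": [-0.007, -0.09, -0.01], "delta_rot": [0, 0, 0], "fingers": 1}
  ]
}}

```text
clock: 24.4
tcp_pos: [0.5494, -0.0706, 0.0746]
orientation: [0.048, 0.732, 0.678, -0.051]
wrist_force: [0.8, 1.7, 0.5]
finger_gap: 0.0195
grip_force: 108.4
```

```bash
python3 -c "
from h import *
avg(6)"
```

```text
F [-0.23  0.24  0.7 ] sd [0.36 0.85 0.39] Ma 0.552 sd 0.090 Fd 0.22 tip [0.5676 0.1687 0.0376] tcp [ 0.5494 -0.0708  0.0746] pitch 8.1 t 24.7
```

Near the crest, at about 2 N. Next comes the descent into the front hollow.

{"api": "carry_out", "payload": {
  "series": [
    {"travel": [-0.007, -0.09, -0.005], "delta_rot": [0, 0, 0], "fingers": 1},
    {"travel": [-0.007, -0.09, -0.01], "delta_rot": [0, 0, 0], "fingers": 1},
    {"travel": [-0.007, -0.09, -0.015], "delta_rot": [0, 0, 0], "fingers": 1}
  ]
}}

```text
clock: 25.08
tcp_pos: [0.5488, -0.0775, 0.0738]
orientation: [0.048, 0.732, 0.678, -0.051]
wrist_force: [-0.5, 0.9, -0.4]
finger_gap: 0.0194
grip_force: 108.4
```

```bash
python3 -c "
from h import *
avg(6)"
```

```text
F [-0.29 -0.11  0.29] sd [0.43 0.47 0.46] Ma 0.379 sd 0.103 Fd -0.14 tip [0.5671 0.1618 0.0367] tcp [ 0.5488 -0.0776  0.0739] pitch 8.1 t 25.375
```

{"api": "carry_out", "payload": {
  "series": [
    {"travel": [-0.007, -0.09, -0.02], "delta_rot": [0, 0, 0], "fingers": 1},
    {"travel": [-0.007, -0.09, -0.025], "delta_rot": [0, 0, 0], "fingers": 1},
    {"travel": [-0.007, -0.09, -0.025], "delta_rot": [0, 0, 0], "fingers": 1}
  ]
}}

```text
clock: 25.75
tcp_pos: [0.5483, -0.0841, 0.072]
orientation: [0.048, 0.732, 0.678, -0.051]
wrist_force: [-0.0, 0.3, 0.4]
finger_gap: 0.0188
grip_force: 108.4
```

```bash
python3 -c "
from h import *
avg(6)"
```

```text
F [-0.46 -0.73  0.46] sd [0.32 0.51 0.57] Ma 0.411 sd 0.094 Fd -0.77 tip [0.5666 0.1552 0.035 ] tcp [ 0.5483 -0.0843  0.0721] pitch 8.1 t 26.05
```

{"api": "carry_out", "payload": {
  "series": [
    {"travel": [-0.007, -0.09, -0.025], "delta_rot": [0, 0, 0], "fingers": 1},
    {"travel": [-0.007, -0.09, -0.025], "delta_rot": [0, 0, 0], "fingers": 1},
    {"travel": [-0.007, -0.09, -0.02], "delta_rot": [0, 0, 0], "fingers": 1},
    {"travel": [-0.007, -0.09, -0.02], "delta_rot": [0, 0, 0], "fingers": 1}
  ]
}}

```text
clock: 26.55
tcp_pos: [0.5476, -0.0932, 0.0697]
orientation: [0.048, 0.732, 0.678, -0.051]
wrist_force: [0.6, 0.0, 0.9]
finger_gap: 0.0193
grip_force: 108.4
```

```bash
python3 -c "
from h import *
avg(6)"
```

```text
F [-0.35 -0.32  0.35] sd [0.48 0.63 0.38] Ma 0.318 sd 0.095 Fd -0.34 tip [0.5659 0.1461 0.0328] tcp [ 0.5476 -0.0934  0.0699] pitch 8.1 t 26.85
```

{"api": "carry_out", "payload": {
  "series": [
    {"travel": [-0.007, -0.09, -0.025], "delta_rot": [0, 0, 0], "fingers": 1},
    {"travel": [-0.007, -0.09, -0.02], "delta_rot": [0, 0, 0], "fingers": 1},
    {"travel": [-0.007, -0.09, -0.015], "delta_rot": [0, 0, 0], "fingers": 1},
    {"travel": [-0.007, -0.09, -0.01], "delta_rot": [0, 0, 0], "fingers": 1}
  ]
}}

```text
clock: 27.35
tcp_pos: [0.5468, -0.1021, 0.0679]
orientation: [0.048, 0.732, 0.678, -0.051]
wrist_force: [-0.2, 0.6, 0.4]
finger_gap: 0.0192
grip_force: 108.4
```

```bash
python3 -c "
from h import *
avg(6)"
```

```text
F [-0.01 -0.57  0.39] sd [0.18 0.42 0.47] Ma 0.298 sd 0.096 Fd -0.57 tip [0.5652 0.1371 0.031 ] tcp [ 0.5469 -0.1023  0.0682] pitch 8.1 t 27.65
```

{"api": "carry_out", "payload": {
  "series": [
    {"travel": [-0.007, -0.09, -0.015], "delta_rot": [0, 0, 0], "fingers": 1},
    {"travel": [-0.007, -0.09, -0.01], "delta_rot": [0, 0, 0], "fingers": 1},
    {"travel": [-0.007, -0.09, -0.01], "delta_rot": [0, 0, 0], "fingers": 1},
    {"travel": [-0.007, -0.09, -0.005], "delta_rot": [0, 0, 0], "fingers": 1}
  ]
}}

```text
clock: 28.15
tcp_pos: [0.5462, -0.1112, 0.067]
orientation: [0.048, 0.732, 0.678, -0.051]
wrist_force: [1.4, 1.3, 0.8]
finger_gap: 0.0197
grip_force: 108.4
```

```bash
python3 -c "
from h import *
avg(6)"
```

```text
F [-0.3  -0.47  0.18] sd [0.5  0.77 0.33] Ma 0.243 sd 0.125 Fd -0.49 tip [0.5645 0.1281 0.03  ] tcp [ 0.5462 -0.1114  0.0671] pitch 8.1 t 28.45
```

{"api": "carry_out", "payload": {
  "series": [
    {"travel": [-0.007, -0.09, -0.01], "delta_rot": [0, 0, 0], "fingers": 1},
    {"travel": [-0.007, -0.09, -0.005], "delta_rot": [0, 0, 0], "fingers": 1},
    {"travel": [-0.007, -0.09, 0], "delta_rot": [0, 0, 0], "fingers": 1},
    {"travel": [-0.007, -0.09, 0], "delta_rot": [0, 0, 0], "fingers": 1}
  ]
}}

```text
clock: 28.95
tcp_pos: [0.5455, -0.1201, 0.0667]
orientation: [0.048, 0.732, 0.678, -0.051]
wrist_force: [-0.5, 0.9, -0.1]
finger_gap: 0.0195
grip_force: 108.3
```

```bash
python3 - <<'E'
from h import *
avg(6)
t,s=cams()
b=lambda r:cv2.cvtColor(r["color"],cv2.COLOR_RGB2BGR)
cv2.imwrite("pics/draw2.png",np.hstack([cv2.resize(b(t)[165:245,190:270],None,fx=5,fy=5,interpolation=cv2.INTER_CUBIC),cv2.resize(b(s)[175:255,220:300],None,fx=5,fy=5,interpolation=cv2.INTER_CUBIC)]))
E
```

```text
F [-0.28 -0.26  0.18] sd [0.36 0.53 0.33] Ma 0.313 sd 0.114 Fd -0.29 tip [0.5638 0.1191 0.0297] tcp [ 0.5455 -0.1204  0.0668] pitch 8.1 t 29.25Traceback (most recent call last):
  File "<stdin>", line 3, in <module>
  File "h.py", line 11, in cams
    def cams(): return env.read_camera("top"),env.read_camera("side")
                       ~~~~~~~~~~~~~~~^^^^^^^
ValueError: 200 camera calls are used up
```

The camera budget is used up, because my averaging helper spent it. I'll finish from known geometry and the force readings returned by the moves.

{"api": "carry_out", "payload": {
  "series": [
    {"travel": [-0.007, -0.09, 0], "delta_rot": [0, 0, 0], "fingers": 1},
    {"travel": [-0.007, -0.09, 0], "delta_rot": [0, 0, 0], "fingers": 1},
    {"travel": [-0.007, -0.09, 0], "delta_rot": [0, 0, 0], "fingers": 1},
    {"travel": [0, 0, 0], "delta_rot": [0, 0, 0], "fingers": 1}
  ]
}}

```text
clock: 29.75
tcp_pos: [0.545, -0.1271, 0.0667]
orientation: [0.048, 0.732, 0.678, -0.052]
wrist_force: [-0.8, -0.4, 0.6]
finger_gap: 0.0198
grip_force: 108.4
```

{"api": "carry_out", "payload": {
  "series": [
    {"travel": [0, 0, 0], "delta_rot": [0, 0, 0], "fingers": 1}
  ]
}}

```text
clock: 29.88
tcp_pos: [0.545, -0.1271, 0.0668]
orientation: [0.048, 0.732, 0.678, -0.052]
wrist_force: [-0.5, -1.2, 0.6]
finger_gap: 0.0197
grip_force: 108.4
```

{"api": "carry_out", "payload": {
  "series": [
    {"travel": [0, 0, 0], "delta_rot": [0, 0, 0], "fingers": 1}
  ]
}}

```text
clock: 30.0
tcp_pos: [0.545, -0.1271, 0.0668]
orientation: [0.048, 0.732, 0.678, -0.052]
wrist_force: [-0.8, -2.1, 1.0]
finger_gap: 0.0192
grip_force: 108.4
```

{"api": "carry_out", "payload": {
  "series": [
    {"travel": [0, 0, 0], "delta_rot": [0, 0, 0], "fingers": 1}
  ]
}}

```text
clock: 30.12
tcp_pos: [0.545, -0.127, 0.0668]
orientation: [0.048, 0.732, 0.678, -0.052]
wrist_force: [-0.7, -1.1, 0.6]
finger_gap: 0.0193
grip_force: 108.4
```

```bash
python3 -c "
from h import *
s=env.get_state();print(s['wrist_force'],s['ft_torque']@np.array([.997,-.077,0]),s['tcp_pos'])"
```

```text
[-0.70837229 -1.07811943  0.64389996] 0.16884261655946128 [ 0.54503355 -0.12699142  0.06676034]
```

{"api": "carry_out", "payload": {
  "series": [
    {"travel": [-0.007, -0.09, 0], "delta_rot": [0, 0, 0], "fingers": 1},
    {"travel": [-0.007, -0.09, 0], "delta_rot": [0, 0, 0], "fingers": 1},
    {"travel": [-0.007, -0.09, 0.005], "delta_rot": [0, 0, 0], "fingers": 1}
  ]
}}

```text
clock: 30.5
tcp_pos: [0.5444, -0.1336, 0.0667]
orientation: [0.048, 0.732, 0.678, -0.051]
wrist_force: [-0.0, 0.1, 1.0]
finger_gap: 0.0197
grip_force: 108.3
```

{"api": "carry_out", "payload": {
  "series": [
    {"travel": [0, 0, 0], "delta_rot": [0, 0, 0], "fingers": 1}
  ]
}}

```text
clock: 30.62
tcp_pos: [0.5444, -0.1339, 0.0668]
orientation: [0.048, 0.732, 0.678, -0.052]
wrist_force: [0.1, 0.0, -0.4]
finger_gap: 0.0193
grip_force: 108.3
```

{"api": "carry_out", "payload": {
  "series": [
    {"travel": [0, 0, 0], "delta_rot": [0, 0, 0], "fingers": 1}
  ]
}}

```text
clock: 30.75
tcp_pos: [0.5445, -0.1339, 0.0669]
orientation: [0.048, 0.732, 0.678, -0.052]
wrist_force: [-0.9, -0.6, -0.0]
finger_gap: 0.0193
grip_force: 108.3
```

{"api": "carry_out", "payload": {
  "series": [
    {"travel": [0, 0, 0], "delta_rot": [0, 0, 0], "fingers": 1}
  ]
}}

```text
clock: 30.88
tcp_pos: [0.5445, -0.1338, 0.0669]
orientation: [0.048, 0.732, 0.678, -0.052]
wrist_force: [-0.7, -1.2, 0.7]
finger_gap: 0.0192
grip_force: 108.4
```

{"api": "carry_out", "payload": {
  "series": [
    {"travel": [-0.007, -0.09, 0], "delta_rot": [0, 0, 0], "fingers": 1},
    {"travel": [-0.007, -0.09, 0], "delta_rot": [0, 0, 0], "fingers": 1},
    {"travel": [-0.007, -0.09, 0], "delta_rot": [0, 0, 0], "fingers": 1}
  ]
}}

```text
clock: 31.25
tcp_pos: [0.544, -0.1404, 0.0668]
orientation: [0.048, 0.732, 0.678, -0.051]
wrist_force: [1.0, 0.7, 0.5]
finger_gap: 0.0195
grip_force: 108.3
```

{"api": "carry_out", "payload": {
  "series": [
    {"travel": [0, 0, 0], "delta_rot": [0, 0, 0], "fingers": 1}
  ]
}}

```text
clock: 31.38
tcp_pos: [0.5439, -0.1406, 0.0668]
orientation: [0.048, 0.732, 0.678, -0.052]
wrist_force: [-1.1, 0.3, -0.3]
finger_gap: 0.0197
grip_force: 108.3
```

{"api": "carry_out", "payload": {
  "series": [
    {"travel": [0, 0, 0], "delta_rot": [0, 0, 0], "fingers": 1}
  ]
}}

```text
clock: 31.5
tcp_pos: [0.544, -0.1406, 0.0669]
orientation: [0.048, 0.732, 0.678, -0.052]
wrist_force: [-0.2, 0.2, -0.0]
finger_gap: 0.0197
grip_force: 108.4
```

{"api": "carry_out", "payload": {
  "series": [
    {"travel": [0, 0, 0], "delta_rot": [0, 0, 0], "fingers": 1}
  ]
}}

```text
clock: 31.62
tcp_pos: [0.544, -0.1406, 0.0669]
orientation: [0.048, 0.732, 0.678, -0.052]
wrist_force: [-1.2, -1.2, 0.4]
finger_gap: 0.0194
grip_force: 108.4
```

{"api": "carry_out", "payload": {
  "series": [
    {"travel": [-0.007, -0.09, -0.01], "delta_rot": [0, 0, 0], "fingers": 1},
    {"travel": [-0.007, -0.09, 0], "delta_rot": [0, 0, 0], "fingers": 1},
    {"travel": [-0.007, -0.09, 0], "delta_rot": [0, 0, 0], "fingers": 1}
  ]
}}

```text
clock: 32.0
tcp_pos: [0.5434, -0.1471, 0.0665]
orientation: [0.048, 0.732, 0.678, -0.051]
wrist_force: [-0.2, 1.1, -0.4]
finger_gap: 0.0195
grip_force: 108.4
```

{"api": "carry_out", "payload": {
  "series": [
    {"travel": [0, 0, 0], "delta_rot": [0, 0, 0], "fingers": 1}
  ]
}}

```text
clock: 32.12
tcp_pos: [0.5434, -0.1474, 0.0666]
orientation: [0.048, 0.732, 0.678, -0.052]
wrist_force: [-0.4, 0.1, -0.5]
finger_gap: 0.0193
grip_force: 108.4
```

{"api": "carry_out", "payload": {
  "series": [
    {"travel": [0, 0, 0], "delta_rot": [0, 0, 0], "fingers": 1}
  ]
}}

```text
clock: 32.25
tcp_pos: [0.5434, -0.1473, 0.0667]
orientation: [0.048, 0.732, 0.678, -0.052]
wrist_force: [-0.6, -0.5, 0.6]
finger_gap: 0.0199
grip_force: 108.4
```

{"api": "carry_out", "payload": {
  "series": [
    {"travel": [0, 0, 0], "delta_rot": [0, 0, 0], "fingers": 1}
  ]
}}

```text
clock: 32.38
tcp_pos: [0.5434, -0.1473, 0.0667]
orientation: [0.048, 0.732, 0.678, -0.052]
wrist_force: [-0.7, -1.1, 0.3]
finger_gap: 0.0194
grip_force: 108.4
```

{"api": "carry_out", "payload": {
  "series": [
    {"travel": [-0.007, -0.09, 0], "delta_rot": [0, 0, 0], "fingers": 1},
    {"travel": [-0.007, -0.09, 0], "delta_rot": [0, 0, 0], "fingers": 1},
    {"travel": [-0.007, -0.09, 0], "delta_rot": [0, 0, 0], "fingers": 1},
    {"travel": [0, 0, 0], "delta_rot": [0, 0, 0], "fingers": 1}
  ]
}}

```text
clock: 32.88
tcp_pos: [0.5429, -0.1541, 0.0666]
orientation: [0.048, 0.732, 0.678, -0.052]
wrist_force: [-0.5, -0.2, 0.7]
finger_gap: 0.0197
grip_force: 108.4
```

{"api": "carry_out", "payload": {
  "series": [
    {"travel": [0, 0.04, 0.02], "delta_rot": [0, 0, 0], "fingers": 1},
    {"travel": [0, 0.04, 0.04], "delta_rot": [0, 0, 0], "fingers": 1},
    {"travel": [0, 0, 0.2], "delta_rot": [0, 0, 0], "fingers": 1},
    {"travel": [0, 0, 0.4], "delta_rot": [0, 0, 0], "fingers": 1},
    {"travel": [0, 0, 0.6], "delta_rot": [0, 0, 0], "fingers": 1}
  ]
}}

```text
clock: 33.5
tcp_pos: [0.5426, -0.1517, 0.0987]
orientation: [0.047, 0.732, 0.678, -0.052]
wrist_force: [-0.5, 0.5, -0.0]
finger_gap: 0.0195
grip_force: 108.2
```

{"api": "carry_out", "payload": {
  "series": [
    {"travel": [0, 0, 0.8], "delta_rot": [0, 0, 0], "fingers": 1},
    {"travel": [0, 0, 0.6], "delta_rot": [0.35, -0.027, 0], "fingers": 1},
    {"travel": [0, 0, 0.6], "delta_rot": [0.35, -0.027, 0], "fingers": 1},
    {"travel": [0, 0, 0.5], "delta_rot": [0.35, -0.027, 0], "fingers": 1},
    {"travel": [0, 0, 0], "delta_rot": [0.35, -0.027, 0], "fingers": 1}
  ]
}}

```text
clock: 34.12
tcp_pos: [0.544, -0.1522, 0.1627]
orientation: [0.001, 0.733, 0.68, 0.001]
wrist_force: [-0.2, 0.4, -2.1]
finger_gap: 0.0197
grip_force: 108.2
```

```bash
python3 -c "
from h import *
s=env.get_state();print(s['wrist_force'],s['ft_torque'],s['tcp_pos'],s['orientation'])"
```

```text
[-0.21077451  0.40465813 -2.12704737] [-0.04617403 -0.00664891  0.00345392] [ 0.54396652 -0.15223672  0.16273243] [0.00126745 0.73341141 0.67978272 0.00124255]
```

I can't look any more, so I'll check by touch. If the washer is where it should be, the lip will meet it about 4 mm above the plaster.

{"api": "carry_out", "payload": {
  "series": [
    {"travel": [-0.02, -0.19, -0.4], "delta_rot": [-0.35, 0.027, 0], "fingers": 1},
    {"travel": [-0.02, -0.19, -0.7], "delta_rot": [-0.35, 0.027, 0], "fingers": 1},
    {"travel": [-0.02, -0.19, -0.9], "delta_rot": [-0.35, 0.027, 0], "fingers": 1},
    {"travel": [-0.02, -0.19, -0.8], "delta_rot": [-0.35, 0.027, 0], "fingers": 1},
    {"travel": [0, 0, -0.5], "delta_rot": [0, 0, 0], "fingers": 1}
  ]
}}

```text
clock: 34.75
tcp_pos: [0.5394, -0.1697, 0.0757]
orientation: [0.046, 0.731, 0.678, -0.052]
wrist_force: [-0.4, -0.2, -1.4]
finger_gap: 0.0198
grip_force: 108.1
```

{"api": "carry_out", "payload": {
  "series": [
    {"travel": [0, 0, 0], "delta_rot": [0, 0, 0], "fingers": 1}
  ]
}}

```text
clock: 34.88
tcp_pos: [0.5397, -0.1701, 0.0765]
orientation: [0.046, 0.731, 0.678, -0.052]
wrist_force: [-0.8, -0.6, -1.0]
finger_gap: 0.0193
grip_force: 108.1
```

```bash
cat >> h.py <<'E'
def st():
    s=env.get_state();Rm=R.from_quat(s['orientation'],scalar_first=True).as_matrix()
    print(s['wrist_force'].round(2),'Ma %.3f'%(s['ft_torque']@np.array([.997,-.077,0])),s['tcp_pos'].round(4),'tip',(s['tcp_pos']+.243*Rm[:,0]+.003*Rm[:,2]).round(4),"pitch %.1f"%np.degrees(np.arcsin(-Rm[2,0])))
E
python3 -c "
from h import *
st()"
```

```text
[-0.8  -0.63 -0.99] Ma 0.139 [ 0.5397 -0.1701  0.0765] tip [0.5578 0.0694 0.0397] pitch 8.0
```

{"api": "carry_out", "payload": {
  "series": [
    {"travel": [0, 0, -0.08], "delta_rot": [0, 0, 0], "fingers": 1},
    {"travel": [0, 0, -0.06], "delta_rot": [0, 0, 0], "fingers": 1},
    {"travel": [0, 0, 0], "delta_rot": [0, 0, 0], "fingers": 1}
  ]
}}

```text
clock: 35.25
tcp_pos: [0.5412, -0.171, 0.075]
orientation: [0.048, 0.732, 0.678, -0.051]
wrist_force: [-0.5, -0.7, -0.4]
finger_gap: 0.0191
grip_force: 108.1
```

```bash
python3 -c "
from h import *
st()"
```

```text
[-0.45 -0.68 -0.45] Ma 0.066 [ 0.5412 -0.171   0.075 ] tip [0.5595 0.0685 0.038 ] pitch 8.1
```

{"api": "carry_out", "payload": {
  "series": [
    {"travel": [0, 0, -0.04], "delta_rot": [0, 0, 0], "fingers": 1},
    {"travel": [0, 0, 0], "delta_rot": [0, 0, 0], "fingers": 1}
  ]
}}

```text
clock: 35.5
tcp_pos: [0.5409, -0.1708, 0.0736]
orientation: [0.048, 0.732, 0.678, -0.051]
wrist_force: [-0.3, 0.1, -1.6]
finger_gap: 0.0197
grip_force: 108.1
```

```bash
python3 -c "
from h import *
st()"
```

```text
[-0.33  0.1  -1.64] Ma 0.158 [ 0.5409 -0.1708  0.0736] tip [0.5592 0.0686 0.0366] pitch 8.0
```

{"api": "carry_out", "payload": {
  "series": [
    {"travel": [0, 0, -0.04], "delta_rot": [0, 0, 0], "fingers": 1},
    {"travel": [0, 0, 0], "delta_rot": [0, 0, 0], "fingers": 1}
  ]
}}

```text
clock: 35.75
tcp_pos: [0.5409, -0.1709, 0.0726]
orientation: [0.048, 0.732, 0.678, -0.051]
wrist_force: [0.6, -0.8, -0.0]
finger_gap: 0.0195
grip_force: 108.2
```

```bash
python3 -c "
from h import *
st()"
```

```text
[ 0.57 -0.79 -0.04] Ma 0.131 [ 0.5409 -0.1709  0.0726] tip [0.5592 0.0686 0.0356] pitch 8.0
```

{"api": "carry_out", "payload": {
  "series": [
    {"travel": [0, 0, 0], "delta_rot": [0, 0, 0], "fingers": 1}
  ]
}}

```text
clock: 35.88
tcp_pos: [0.541, -0.1709, 0.0726]
orientation: [0.048, 0.732, 0.678, -0.051]
wrist_force: [-0.0, -0.5, -0.8]
finger_gap: 0.0195
grip_force: 108.2
```

```bash
python3 -c "
from h import *
st()"
```

```text
[-0.04 -0.52 -0.82] Ma 0.139 [ 0.541  -0.1709  0.0726] tip [0.5592 0.0686 0.0356] pitch 8.0
```

Now 1 mm at a time, to 0.0346 and then 0.0336.

{"api": "carry_out", "payload": {
  "series": [
    {"travel": [0, 0, -0.04], "delta_rot": [0, 0, 0], "fingers": 1},
    {"travel": [0, 0, 0], "delta_rot": [0, 0, 0], "fingers": 1}
  ]
}}

```text
clock: 36.12
tcp_pos: [0.541, -0.1709, 0.0716]
orientation: [0.048, 0.732, 0.678, -0.051]
wrist_force: [-0.1, -1.7, 0.7]
finger_gap: 0.0193
grip_force: 108.3
```

```bash
python3 -c "
from h import *
st()"
```

```text
[-0.05 -1.65  0.68] Ma 0.132 [ 0.541  -0.1709  0.0716] tip [0.5592 0.0686 0.0346] pitch 8.0
```

{"api": "carry_out", "payload": {
  "series": [
    {"travel": [0, 0, -0.04], "delta_rot": [0, 0, 0], "fingers": 1},
    {"travel": [0, 0, 0], "delta_rot": [0, 0, 0], "fingers": 1}
  ]
}}

```text
clock: 36.38
tcp_pos: [0.541, -0.1709, 0.0706]
orientation: [0.048, 0.732, 0.678, -0.051]
wrist_force: [0.4, -1.3, 0.9]
finger_gap: 0.0189
grip_force: 108.3
```

```bash
python3 -c "
from h import *
st()"
```

```text
[ 0.4  -1.25  0.85] Ma 0.211 [ 0.541  -0.1709  0.0706] tip [0.5593 0.0686 0.0336] pitch 8.0
```

{"api": "carry_out", "payload": {
  "series": [
    {"travel": [0, 0, 0], "delta_rot": [0, 0, 0], "fingers": 1}
  ]
}}

```text
clock: 36.5
tcp_pos: [0.541, -0.1709, 0.0707]
orientation: [0.048, 0.732, 0.678, -0.051]
wrist_force: [-0.2, -0.4, 1.1]
finger_gap: 0.0193
grip_force: 108.3
```

```bash
python3 -c "
from h import *
st()"
```

```text
[-0.21 -0.35  1.12] Ma 0.175 [ 0.541  -0.1709  0.0707] tip [0.5593 0.0686 0.0337] pitch 8.1
```

{"api": "carry_out", "payload": {
  "series": [
    {"travel": [0, 0, 0], "delta_rot": [0, 0, 0], "fingers": 1}
  ]
}}

```text
clock: 36.62
tcp_pos: [0.541, -0.1709, 0.0707]
orientation: [0.048, 0.732, 0.678, -0.051]
wrist_force: [0.2, -1.0, 0.1]
finger_gap: 0.0195
grip_force: 108.3
```

```bash
python3 -c "
from h import *
st()"
```

```text
[ 0.22 -1.03  0.11] Ma 0.201 [ 0.541  -0.1709  0.0707] tip [0.5592 0.0686 0.0336] pitch 8.1
```

Contact of about 2 N with the tip at 0.034, where plaster would give none, so the washer is probably under it. I'll compare against bare plaster 40 mm to the side, at the same depth along the slab.

{"api": "carry_out", "payload": {
  "series": [
    {"travel": [0, 0, 0.2], "delta_rot": [0, 0, 0], "fingers": 1},
    {"travel": [0, 0, 0.4], "delta_rot": [0, 0, 0], "fingers": 1},
    {"travel": [0.8, -0.06, 0], "delta_rot": [0, 0, 0], "fingers": 1},
    {"travel": [0.8, -0.06, 0], "delta_rot": [0, 0, 0], "fingers": 1},
    {"travel": [0, 0, -0.4], "delta_rot": [0, 0, 0], "fingers": 1}
  ]
}}

```text
clock: 37.25
tcp_pos: [0.583, -0.1743, 0.0767]
orientation: [0.049, 0.731, 0.678, -0.051]
wrist_force: [0.3, 0.8, -1.2]
finger_gap: 0.0193
grip_force: 108.2
```

{"api": "carry_out", "payload": {
  "series": [
    {"travel": [0, 0, -0.12], "delta_rot": [0, 0, 0], "fingers": 1},
    {"travel": [0, 0, 0], "delta_rot": [0, 0, 0], "fingers": 1}
  ]
}}

```text
clock: 37.5
tcp_pos: [0.5795, -0.1734, 0.0718]
orientation: [0.047, 0.732, 0.678, -0.052]
wrist_force: [-0.7, 0.8, -2.1]
finger_gap: 0.0195
grip_force: 108.2
```

```bash
python3 -c "
from h import *
st()"
```

```text
[-0.73  0.78 -2.07] Ma 0.079 [ 0.5795 -0.1734  0.0718] tip [0.5976 0.0661 0.035 ] pitch 8.0
```

{"api": "carry_out", "payload": {
  "series": [
    {"travel": [0, 0, -0.04], "delta_rot": [0, 0, 0], "fingers": 1},
    {"travel": [0, 0, 0], "delta_rot": [0, 0, 0], "fingers": 1}
  ]
}}

```text
clock: 37.75
tcp_pos: [0.5807, -0.1738, 0.0718]
orientation: [0.048, 0.732, 0.678, -0.051]
wrist_force: [0.2, 0.6, -1.4]
finger_gap: 0.0193
grip_force: 108.2
```

```bash
python3 -c "
from h import *
st()"
```

```text
[ 0.18  0.57 -1.4 ] Ma 0.117 [ 0.5807 -0.1738  0.0718] tip [0.599  0.0657 0.0348] pitch 8.0
```

{"api": "carry_out", "payload": {
  "series": [
    {"travel": [0, 0, 0], "delta_rot": [0, 0, 0], "fingers": 1}
  ]
}}

```text
clock: 37.88
tcp_pos: [0.5809, -0.1739, 0.0718]
orientation: [0.048, 0.732, 0.678, -0.051]
wrist_force: [0.2, -0.8, -1.7]
finger_gap: 0.0194
grip_force: 108.2
```

{"api": "carry_out", "payload": {
  "series": [
    {"travel": [0, 0, 0], "delta_rot": [0, 0, 0], "fingers": 1}
  ]
}}

```text
clock: 38.0
tcp_pos: [0.581, -0.1739, 0.0717]
orientation: [0.048, 0.732, 0.678, -0.051]
wrist_force: [-0.5, 0.7, -1.5]
finger_gap: 0.0195
grip_force: 108.2
```

No contact beside it at the same height, so the washer is where it should be. Now I take the tool back.

{"api": "carry_out", "payload": {
  "series": [
    {"travel": [0, 0, 0.5], "delta_rot": [0, 0, 0], "fingers": 1},
    {"travel": [0, 0, 0.9], "delta_rot": [0.35, -0.027, 0], "fingers": 1},
    {"travel": [0, 0, 0.9], "delta_rot": [0.35, -0.027, 0], "fingers": 1},
    {"travel": [0, 0, 0.8], "delta_rot": [0.35, -0.027, 0], "fingers": 1},
    {"travel": [0, 0, 0.4], "delta_rot": [0.35, -0.027, 0], "fingers": 1}
  ]
}}

```text
clock: 38.62
tcp_pos: [0.5818, -0.1742, 0.1617]
orientation: [0.001, 0.733, 0.68, 0.001]
wrist_force: [-0.4, 1.1, -0.9]
finger_gap: 0.0195
grip_force: 108.2
```

{"api": "carry_out", "payload": {
  "series": [
    {"travel": [-0.28, -0.3, 0], "delta_rot": [0, 0, -0.99], "fingers": 1},
    {"travel": [-0.28, -0.3, 0], "delta_rot": [0, 0, -0.99], "fingers": 1},
    {"travel": [-0.28, -0.3, 0], "delta_rot": [0, 0, -0.99], "fingers": 1},
    {"travel": [-0.28, -0.3, 0], "delta_rot": [0, 0, -0.99], "fingers": 1},
    {"travel": [-0.28, -0.3, 0], "delta_rot": [0, 0, -0.99], "fingers": 1}
  ]
}}

```text
clock: 39.25
tcp_pos: [0.5459, -0.2117, 0.1602]
orientation: [0.001, 0.878, 0.478, 0.0]
wrist_force: [-0.4, -0.4, -1.1]
finger_gap: 0.0195
grip_force: 108.1
```

{"api": "carry_out", "payload": {
  "series": [
    {"travel": [-0.28, -0.3, 0], "delta_rot": [0, 0, -0.99], "fingers": 1},
    {"travel": [-0.28, -0.3, 0], "delta_rot": [0, 0, -0.99], "fingers": 1},
    {"travel": [-0.28, -0.3, 0], "delta_rot": [0, 0, -0.99], "fingers": 1},
    {"travel": [-0.28, -0.3, 0], "delta_rot": [0, 0, -0.99], "fingers": 1},
    {"travel": [-0.28, -0.3, 0], "delta_rot": [0, 0, -0.99], "fingers": 1}
  ]
}}

```text
clock: 39.88
tcp_pos: [0.5108, -0.2492, 0.1601]
orientation: [0.001, 0.969, 0.248, 0.0]
wrist_force: [-0.7, 0.8, -1.1]
finger_gap: 0.0193
grip_force: 108.1
```

{"api": "carry_out", "payload": {
  "series": [
    {"travel": [-0.28, -0.3, 0], "delta_rot": [0, 0, -0.99], "fingers": 1},
    {"travel": [-0.28, -0.3, 0], "delta_rot": [0, 0, -0.99], "fingers": 1},
    {"travel": [-0.28, -0.3, 0], "delta_rot": [0, 0, -0.99], "fingers": 1},
    {"travel": [-0.28, -0.3, 0], "delta_rot": [0, 0, -0.99], "fingers": 1},
    {"travel": [-0.28, -0.3, 0], "delta_rot": [0, 0, -0.99], "fingers": 1}
  ]
}}

```text
clock: 40.5
tcp_pos: [0.4758, -0.2867, 0.1602]
orientation: [0.0, 1.0, 0.003, 0.0]
wrist_force: [0.2, -1.4, -1.8]
finger_gap: 0.0195
grip_force: 108.1
```

{"api": "carry_out", "payload": {
  "series": [
    {"travel": [-0.28, -0.28, 0], "delta_rot": [0, 0, -0.99], "fingers": 1},
    {"travel": [-0.28, -0.28, 0], "delta_rot": [0, 0, -0.99], "fingers": 1},
    {"travel": [-0.28, -0.28, 0], "delta_rot": [0, 0, -0.99], "fingers": 1},
    {"travel": [0, 0, 0], "delta_rot": [0, 0, 0], "fingers": 1},
    {"travel": [0, 0, 0], "delta_rot": [0, 0, 0], "fingers": 1}
  ]
}}

```text
clock: 41.12
tcp_pos: [0.4552, -0.3073, 0.1596]
orientation: [0.0, 0.99, -0.142, 0.0]
wrist_force: [0.8, 0.4, -0.6]
finger_gap: 0.0192
grip_force: 108.2
```

```bash
python3 -c "
from h import *
st();print(env.get_state()['orientation'])"
```

```text
[ 0.82  0.42 -0.58] Ma 0.028 [ 0.4552 -0.3073  0.1596] tip [ 0.6883 -0.3757  0.1568] pitch -0.0
[ 1.61766426e-04  9.89823240e-01 -1.42301865e-01  3.26216340e-04]
```

{"api": "carry_out", "payload": {
  "series": [
    {"travel": [-0.1, 0, -1], "delta_rot": [0, 0, -0.1], "fingers": 1},
    {"travel": [0, 0, -1], "delta_rot": [0, 0, 0], "fingers": 1},
    {"travel": [0, 0, -1], "delta_rot": [0, 0, 0], "fingers": 1},
    {"travel": [0, 0, -1], "delta_rot": [0, 0, 0], "fingers": 1},
    {"travel": [0, 0, -0.7], "delta_rot": [0, 0, 0], "fingers": 1}
  ]
}}

```text
clock: 41.75
tcp_pos: [0.4524, -0.3066, 0.0406]
orientation: [-0.0, 0.989, -0.147, -0.0]
wrist_force: [0.8, 0.3, -1.0]
finger_gap: 0.0194
grip_force: 108.2
```

{"api": "carry_out", "payload": {
  "series": [
    {"travel": [0, 0, -0.4], "delta_rot": [0, 0, 0], "fingers": 1},
    {"travel": [0, 0, -0.3], "delta_rot": [0, 0, 0], "fingers": 1},
    {"travel": [0, 0, -0.2], "delta_rot": [0, 0, 0], "fingers": 1},
    {"travel": [0, 0, 0], "delta_rot": [0, 0, 0], "fingers": 1}
  ]
}}

```text
clock: 42.25
tcp_pos: [0.4525, -0.3074, 0.0191]
orientation: [0.0, 0.989, -0.148, 0.0]
wrist_force: [0.1, -0.0, -0.2]
finger_gap: 0.0196
grip_force: 108.2
```

```bash
python3 -c "
from h import *
st()"
```

```text
[ 0.06 -0.04 -0.17] Ma 0.029 [ 0.4525 -0.3074  0.0191] tip [ 0.6848 -0.3785  0.0162] pitch -0.0
```

{"api": "carry_out", "payload": {
  "series": [
    {"travel": [0, 0, -0.06], "delta_rot": [0, 0, 0], "fingers": 1},
    {"travel": [0, 0, -0.04], "delta_rot": [0, 0, 0], "fingers": 1},
    {"travel": [0, 0, 0], "delta_rot": [0, 0, 0], "fingers": 1}
  ]
}}

```text
clock: 42.62
tcp_pos: [0.4524, -0.3073, 0.0167]
orientation: [0.0, 0.989, -0.148, 0.0]
wrist_force: [0.3, 0.2, -1.3]
finger_gap: 0.0197
grip_force: 108.2
```

```bash
python3 -c "
from h import *
st()"
```

```text
[ 0.35  0.18 -1.34] Ma 0.035 [ 0.4524 -0.3073  0.0167] tip [ 0.6848 -0.3785  0.0137] pitch -0.0
```

{"api": "carry_out", "payload": {
  "series": [
    {"travel": [0, 0, -0.02], "delta_rot": [0, 0, 0], "fingers": 1},
    {"travel": [0, 0, 0], "delta_rot": [0, 0, 0], "fingers": 1}
  ]
}}

```text
clock: 42.88
tcp_pos: [0.4525, -0.3074, 0.0164]
orientation: [0.0, 0.989, -0.148, 0.0]
wrist_force: [-1.0, 0.7, 3.4]
finger_gap: 0.0192
grip_force: 108.8
```

{"api": "carry_out", "payload": {
  "series": [
    {"travel": [0, 0, -0.02], "delta_rot": [0, 0, 0], "fingers": 1},
    {"travel": [0, 0, 0], "delta_rot": [0, 0, 0], "fingers": 1}
  ]
}}

```text
clock: 43.12
tcp_pos: [0.4525, -0.3074, 0.0164]
orientation: [0.0, 0.989, -0.148, 0.0]
wrist_force: [-2.5, 1.6, 8.0]
finger_gap: 0.0198
grip_force: 109.4
```

{"api": "carry_out", "payload": {
  "series": [
    {"travel": [0, 0, -0.01], "delta_rot": [0, 0, 0], "fingers": 1},
    {"travel": [0, 0, 0], "delta_rot": [0, 0, 0], "fingers": 1}
  ]
}}

```text
clock: 43.38
tcp_pos: [0.4524, -0.3074, 0.0164]
orientation: [0.0, 0.989, -0.148, 0.0]
wrist_force: [-2.3, 2.5, 9.0]
finger_gap: 0.0198
grip_force: 109.6
```

Seated on the board. I'll open the fingers slowly and rise.

{"api": "carry_out", "payload": {
  "series": [
    {"travel": [0, 0, 0.03], "delta_rot": [0, 0, 0], "fingers": 1},
    {"travel": [0, 0, 0], "delta_rot": [0, 0, 0], "fingers": 0.2},
    {"travel": [0, 0, 0], "delta_rot": [0, 0, 0], "fingers": -1},
    {"travel": [0, 0, 0], "delta_rot": [0, 0, 0], "fingers": -1},
    {"travel": [0, 0, 0], "delta_rot": [0, 0, 0], "fingers": -1}
  ]
}}

```text
clock: 44.0
tcp_pos: [0.4524, -0.3073, 0.0159]
orientation: [-0.0, 0.989, -0.148, -0.0]
wrist_force: [-0.7, -0.1, -0.4]
finger_gap: 0.0848
grip_force: 0.0
```

{"api": "carry_out", "payload": {
  "series": [
    {"travel": [0, 0, 0], "delta_rot": [0, 0, 0], "fingers": -1},
    {"travel": [0, 0, 0], "delta_rot": [0, 0, 0], "fingers": -1},
    {"travel": [0, 0, 0], "delta_rot": [0, 0, 0], "fingers": -1}
  ]
}}

```text
clock: 44.38
tcp_pos: [0.4524, -0.3073, 0.0161]
orientation: [0.0, 0.989, -0.148, -0.0]
wrist_force: [-0.4, 0.7, -0.4]
finger_gap: 0.0853
grip_force: 0.0
```

{"api": "carry_out", "payload": {
  "series": [
    {"travel": [0, 0, 0.3], "delta_rot": [0, 0, 0], "fingers": -1},
    {"travel": [0, 0, 0.8], "delta_rot": [0, 0, 0], "fingers": -1},
    {"travel": [0, 0, 1], "delta_rot": [0, 0, 0], "fingers": -1},
    {"travel": [0, 0, 1], "delta_rot": [0, 0, 0], "fingers": -1},
    {"travel": [0, 0, 1], "delta_rot": [0, 0, 0], "fingers": -1}
  ]
}}

```text
clock: 45.0
tcp_pos: [0.4524, -0.3073, 0.12]
orientation: [0.0, 0.989, -0.148, 0.0]
wrist_force: [0.2, 0.4, -0.1]
finger_gap: 0.0857
grip_force: 0.0
```

{"api": "carry_out", "payload": {
  "series": [
    {"travel": [0, 0, 0.8], "delta_rot": [0, 0, 0], "fingers": -1},
    {"travel": [0, 0, 0], "delta_rot": [0, 0, 0], "fingers": -1},
    {"travel": [0, 0, 0], "delta_rot": [0, 0, 0], "fingers": -1}
  ]
}}

```text
clock: 45.38
tcp_pos: [0.4521, -0.3071, 0.1381]
orientation: [-0.0, 0.989, -0.148, -0.0]
wrist_force: [-1.0, -0.1, -0.3]
finger_gap: 0.0851
grip_force: 0.0
```

```bash
python3 -c "
from workcell import env
print(env.hand_in())"
```

```text
the job is handed in; nothing more can be done
None
```

Job handed in at about 45 s: the washer was drawn out to an estimated 30 mm clear of the shelf's front edge and the tool laid back on its board and released; by averaged readings the lip pressed about 1–2 N, but the camera calls ran out near the end of the draw, so the washer's final spot was checked only by touch and the final scene was not seen.

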